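# Load two finned drying plates into the slotted bench dryer

## Task

Load the two finned plates lying on the bench into the bench dryer: first slide the thick plate into the tall middle slot, then the thin plate into the narrow top slot, each level and pushed fully home against the rear stops with its fin left sticking out at the front. Leave both released; do not disturb the plate already in the bottom slot or the other things on the bench.

Things in the scene. Friction and masses are not known exactly. Their poses are not given: they have to be found in the camera images.
- plate_thick: thick aluminium plate, flat on the bench: disc 90 mm across, 14 mm thick, 0.13 to 0.25 kg. Origin: centre of underside, z up. A tongue (24 wide, 5 thick, flush below) reaches x=-67 mm and carries a fin: steel bar 10 mm thick along y, 18 broad, leaning away from the disc 30 deg from vertical; centre line (-56,0,6) to (-76,0,41) mm, top corner 45 mm up
- plate_thin: thin aluminium plate, flat on the bench: disc 90 mm across, 5 mm thick, 0.07 to 0.13 kg. Origin: centre of underside, z up. A tongue (24 wide, 5 thick, flush below) reaches x=-67 mm and carries a fin: steel bar 10 mm thick along y, 18 broad, leaning away from the disc 30 deg from vertical; centre line (-56,0,6) to (-76,0,41) mm, top corner 45 mm up
- rack: bench dryer, fixed, height varies: two white grooved uprights, grey fan head on top. Mouth faces its -x; plates slide in along +x. Origin: underside of its base plate (105 x 125 mm), below the centre of a home plate. Grooves run x=-40 (mouth) to 33 mm, 97 mm wide between their side walls, 69 mm between uprights; z 20..31 (bottom, occupied), 74..96 (tall), 130..141 mm (top)
- slot_tall (a point): on the floor of the tall middle slot (22 mm high): where the thick plate's origin is when home; axes as the dryer's. Two rear stop posts (faces at x=33.5, |y| from 30 mm) then touch its rim
- slot_top (a point): on the floor of the narrow top slot (11 mm high): where the thin plate's origin is when home; axes as the dryer's; same rear stop posts
- fan_head (a point): centre of the underside of the dryer's fan head, a box 100 (x) x 115 (y) x 60 (z) mm above the slots. It overhangs the mouth by 10 mm, so an upright gripper does not fit in front of the slots: lean it back from the dryer, about as the fins lean
- plate_loaded: plate already home in the bottom slot, leave it: disc 90 mm across, 5 mm thick. Origin: centre of underside, z up. A tongue (24 wide, 5 thick, flush below) reaches x=-67 mm and carries a fin: steel bar 10 mm thick along y, 18 broad, leaning away from the disc 30 deg from vertical; centre line (-56,0,6) to (-76,0,41) mm, top corner 45 mm up
- blank_disc: bystander, leave where it is: plain steel disc without a fin, 90 mm diameter, 8 mm thick. Origin: centre of its underside.
- jar: bystander, leave where it is: small glass jar, 60 mm diameter, 75 mm tall. Origin: centre of its underside.
- bottle: bystander, leave where it is: white plastic bottle, 70 mm diameter, 170 mm tall. Origin: centre of its underside.
- wrench: bystander, leave where it is: steel wrench lying flat. Origin near its middle.
- brush: bystander, leave where it is: hand brush lying flat. Origin near its middle.
- cup: bystander, leave where it is: steel beaker, 76 mm diameter, 80 mm tall. Origin: centre of its underside.
Mind the look-alikes: they are no part of the job. Leave any red look-alike of the plate_thick alone.

How it is judged:
By the outcome, as a careful person would: the job done as asked, in the order asked, and still so for the second after the job is handed in, with the robot touching nothing.
It also fails if it takes over 69 s, if anything falls off the work surface, if the arm or the gripper's body presses on something with over 40 N, if the wrist force passes 120 N, or if a joint passes its speed limit or range.

## Robot

A 6-joint arm with a two-finger parallel gripper is mounted at the origin on the work surface. World frame = base frame: x ahead of the robot, y to its left, z up, the work surface at z = 0. Lengths are in mm, angles in degrees, forces in N, time in s.
With the tool pointing down it reaches from about 425 to 950 mm from the base axis. Payload 3.5 kg.
Tool frame: the origin (TCP) lies at the centre of the arm's flange, where the gripper is bolted on; the fingertips stand 173 mm ahead of it and the grasp point (between the pads) lies 155 mm ahead of it; z points along the fingers, y is the direction in which the jaws open and shut (so a half turn about z gives the same grasp; the last joint's range is limited). The gripper opens to 85 mm and grips with 20 to 120 N. Pads are 22 mm wide; open, the fingers measure 114 mm over their backs; the gripper's body (76 mm by 85 mm) begins 54 mm behind the grasp point. The pads swing forward as they close: fully open they stand 13 mm farther back than shut.
Start: joints at [-79.527, 16.404, 90.338, -0, 73.258, -8.594], TCP at [220.539, -637.942, 404.725] pointing down, gripper open.
Joint ranges: [-158.93, 158.93], [-51.34, 127.21], [12.03, 142.37], [-87.48, 267.48], [13.55, 161.25], [-162.69, 162.69]. Speed limits (degrees/s): [159.86, 159.86, 180, 180, 180, 180].

## Interface

Orientations are given as [roll, pitch, yaw] about the fixed x, y, z axes, in that order (R = Rz(yaw) Ry(pitch) Rx(roll)).
In Python, from rig import manip gives the robot as it stands.
- The arm moves only by the tool step_arm, never from a script. Its argument "deltas" is a list of rows, each a list of 6 numbers: the shift along the world's x, y, z as a fraction of full scale, then the turn, a rotation vector about the world's x, y, z as a fraction of full scale. A call has 1 to 12 rows; each row shifts and turns the pose as measured when the row begins; what a row does not reach is not made up. Full scale, the value 1, is 0.15 m for a shift and 2 pi rad for a turn. A row lasts 1/10 s, in which the tool goes at most 50 mm and 8.59 degrees, less where a joint would pass 70% of its speed; a pose out of reach is approached as far as the arm can. A call with a number of a shift or a turn outside -1 to 1 is refused whole. A call with a gripper value outside its range is refused whole. "fingers" is the opening in per cent of the stroke, from 0 (shut) to 100 (fully open), set as the call begins (left out, the last holds). The fingers move at their own pace and stop on an object; "grip_force" is the grip in N (left out, the last holds). Time passes only in rows, so rows that do not move let the fingers close. It gives the time, the measured TCP pose, the force and the opening at its end, in the units of the state.
- manip.get_state(): the state, without advancing time (a new reading comes with each control period).
- manip.get_image(name): name is "scene" or "top"; returns a dict with "color" (480x640x3 uint8, red, green, blue), "depth" (480x640 float32, mm along the optical axis (not along the pixel's ray), 0 where there is no reading), "K" (3x3 intrinsics, pixels), "extrinsics" (4x4, takes a point from world to camera coordinates). Camera axes: x right, y up, looking along -z (the intrinsics and any distortion apply to the point x, -y, -z); pixel columns grow to the right and rows downward; lengths in mm; the calibration is good to about 2 mm. A picture is of the moment at which its call begins.
- manip.hand_in(): hands the job in, once; it reports no verdict.
Trained networks look in a picture, given as the dict that the camera call returned (one of the last four; its "shot" number tells which), for a name from the list of things; names that differ only in an ending like _2 or _b are one class to them, and where a whole thing is asked for, a point or a joint stands for the part that bears it (a point fixed in the world has none). Each returns a list of dicts, best first, with "p" (0 to 1); they miss things now and then, are a little off and sometimes report something else, mostly with a low value. They report only what shows in the picture. A call takes as long as a camera call. They do not tell look-alikes from the thing itself.
- manip.spot_in(thing, picture): "box" ([left, top, width, height] as shares, 0 to 1, of the picture: columns of its width, rows of its height, round what is visible of it).
- manip.tip_of(thing, picture): "centre" ([row, column] as shares, 0 to 1, of the picture: columns of its width, rows of its height: a listed point, or the origin of a listed thing).
The state is a dict: "time": time; "qpos": joint angles; "joint_velocities": joint speeds; "joint_torque": joint torques, N m; "tcp_pos": TCP position; "eef_rot": TCP orientation; "ft_force": force on the tool from outside, world axes, zero at the start; "wrist_torque": the same for the moment, N m; "finger_gap": finger opening in mm.
Only numpy, scipy, OpenCV 4.12 (cv2) and the standard library are available. Lean on these libraries where they do the work, as an engineer would, in place of code of your own. Each camera call takes 0.05 s, during which the arm holds its last target.

## Working session

There is one attempt and no reset: what is moved stays moved. The work goes in short steps, Python scripts to look and compute and a tool call to move; the robot and the scene stay as the last step left them, time stands still between calls to the robot, and variables do not carry over. Pictures are saved under pics/ and viewed, and the job is handed in when it is done.

Besides the shell and the picture viewer there is one more tool, called by a JSON object that holds its "api" and its "payload", one argument or row to a line. step_arm: Moves the arm, as the interface text tells. Its arguments: {"type":"object","properties":{"deltas":{"type":"array","items":{"type":"array","items":{"type":"number"}}},"fingers":{"type":"number"},"grip_force":{"type":"number"}},"required":["deltas"]}

```bash
ls; mkdir -p pics; python3 - <<'E'
from rig import manip
import cv2,pickle
print(manip.get_state())
for n in("scene","top"):
    p=manip.get_image(n); cv2.imwrite(f"pics/{n}0.png",p["color"][:,:,::-1]); pickle.dump(p,open(f"{n}0.pkl","wb"))
    print(n,p["K"].tolist(),p["extrinsics"].round(3).tolist(),[k for k in p])
    for t in["plate_thick","plate_thin","rack","slot_tall","slot_top","fan_head","plate_loaded","blank_disc"]:
        print(t,[(round(d["p"],2),[round(x*s) for x,s in zip(d["box"],(640,480,640,480))]) for d in manip.spot_in(t,p)][:4],[(round(d["p"],2),round(d["centre"][0]*480,1),round(d["centre"][1]*640,1)) for d in manip.tip_of(t,p)][:4])
E
```

```text
pics
{'time': 0.0, 'qpos': array([-7.95274333e+01,  1.64553985e+01,  9.04240395e+01,  1.52588770e-03,
        7.32580920e+01, -8.59442458e+00]), 'joint_velocities': array([-0.02022933,  0.03856628,  0.00657662,  0.01585833,  0.04472962,
       -0.0586967 ]), 'joint_torque': array([-9.48247543e-04, -4.05980694e+01, -2.92626643e+01, -2.24670312e-04,
        5.85403031e-03,  3.34357225e-06]), 'tcp_pos': array([ 220.48726784, -637.70607023,  403.31225587]), 'eef_rot': array([-1.79864233e+02, -2.19960940e-02,  1.90665239e+01]), 'ft_force': array([-0.15398955,  0.48723501,  0.62770484]), 'wrist_torque': array([ 0.00438111,  0.03956261, -0.01183883]), 'finger_gap': 85.47581439773639}
scene [[501.04508111659237, 0.0, 314.92919110131794], [0.0, 501.04508111659237, 239.42534554657135], [0.0, 0.0, 1.0]] [[-0.282, 0.959, 0.012, 155.478], [-0.816, -0.247, 0.523, 361.047], [0.505, 0.138, 0.852, -1595.443], [0.0, 0.0, 0.0, 1.0]] ['color', 'depth', 'K', 'extrinsics', 'shot']
plate_thick [(0.96, [322, 232, 31, 31]), (0.85, [260, 263, 36, 45]), (0.74, [261, 205, 33, 45]), (0.61, [337, 240, 68, 94])] [
[... 883 characters left out ...]
43, 26]), (0.73, [332, 220, 30, 35]), (0.37, [240, 192, 60, 59])] [(0.94, 285.2, 365.6), (0.74, 233.7, 349.8), (0.71, 290.9, 311.5), (0.59, 229.5, 270.9)]
plate_thin [(0.67, [413, 233, 29, 39]), (0.49, [169, 271, 41, 42])] [(0.97, 244.6, 425.1)]
rack [(0.69, [236, 192, 62, 58])] [(0.82, 227.0, 271.9)]
slot_tall [(0.95, [241, 194, 57, 56]), (0.22, [170, 269, 42, 46])] [(0.87, 224.2, 268.0), (0.44, 225.6, 273.0)]
slot_top [(0.91, [240, 194, 60, 56])] []
fan_head [(0.93, [237, 189, 62, 59]), (0.16, [151, 214, 32, 26])] [(0.76, 217.9, 264.4)]
plate_loaded [(0.65, [265, 231, 19, 20]), (0.29, [150, 216, 33, 27])] [(0.54, 228.6, 273.9)]
blank_disc [(0.95, [377, 177, 30, 28])] [(0.86, 187.5, 393.5)]
```

View pics/scene0.png

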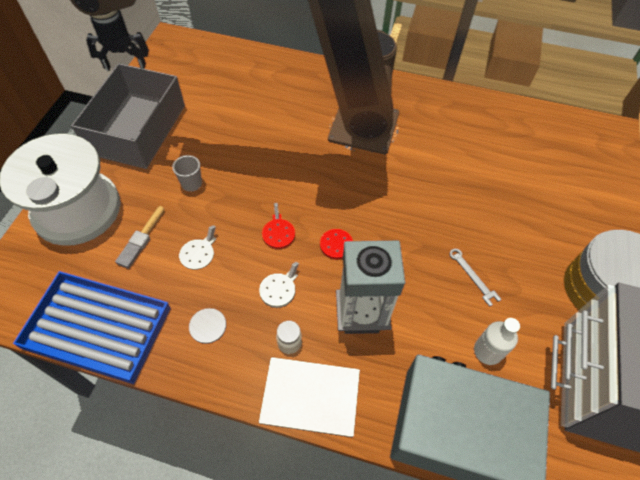

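View pics/top0.png

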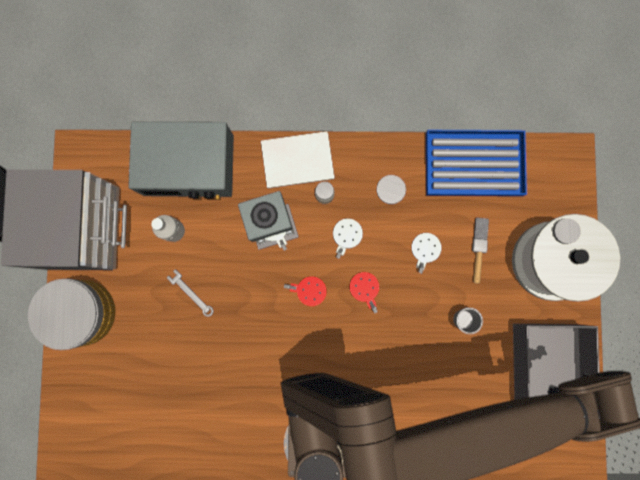

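```bash
python3 - <<'E'
import cv2
a=cv2.imread("pics/scene0.png")[195:345,165:425]; cv2.imwrite("pics/s0c.png",cv2.resize(a,None,fx=3,fy=3,interpolation=cv2.INTER_CUBIC))
a=cv2.imread("pics/top0.png")[170:330,225:455]; cv2.imwrite("pics/t0c.png",cv2.resize(a,None,fx=3.4,fy=3.4,interpolation=cv2.INTER_CUBIC))
E
```

```text
(no output)
```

View pics/s0c.png

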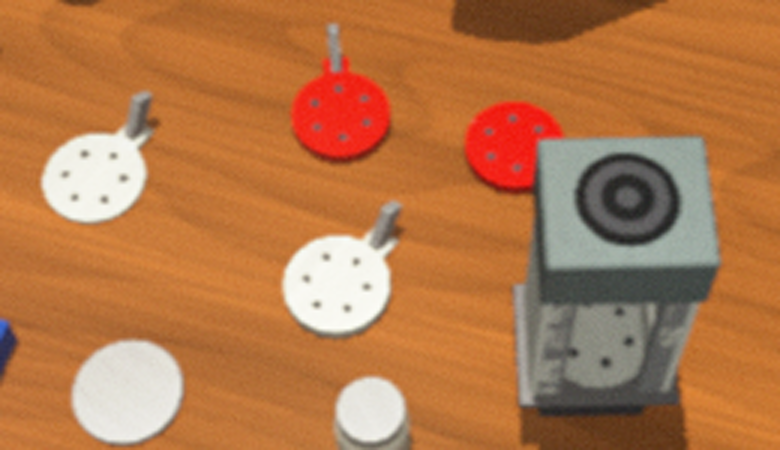

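View pics/t0c.png

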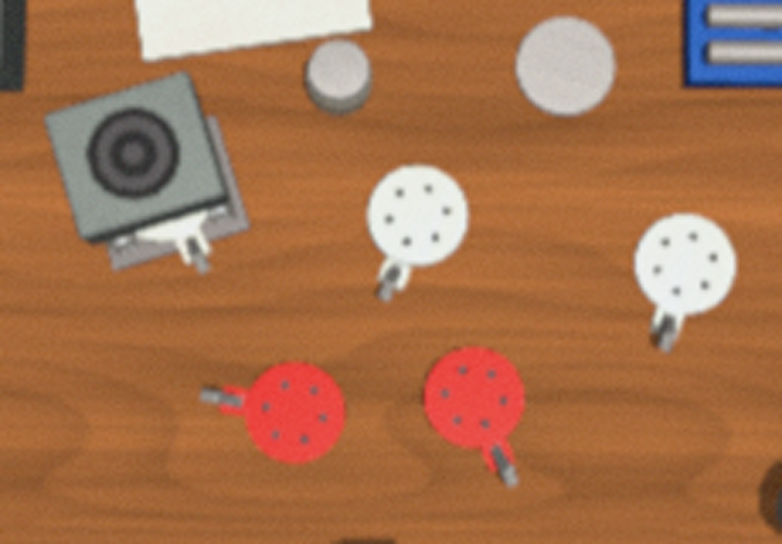

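The top view shows four finned plates. The white ones are at (348,233) and (426,247), and the red look-alikes at (311,291) and (364,287). The white ones fit "aluminium"; the detector calls (348,233) thick and (426,247) thin, and I'll check that against depth. The dryer is at (267,218), with its mouth facing the robot and slightly to the right.

```bash
cat > h.py <<'E'
import numpy as np,cv2,pickle
def pts(p,rows,cols,d=None):
    K,E=p["K"],p["extrinsics"]; z=p["depth"][rows,cols] if d is None else d
    x=(cols-K[0,2])/K[0,0]*z; y=(rows-K[1,2])/K[1,1]*z
    c=np.stack([x,-y,-z],-1); return (c-E[:3,3])@E[:3,:3]
def onplane(p,rc,h):
    K,E=p["K"],p["extrinsics"]; rc=np.atleast_2d(rc).astype(float)
    d=np.stack([(rc[:,1]-K[0,2])/K[0,0],-(rc[:,0]-K[1,2])/K[1,1],-np.ones(len(rc))],-1)@E[:3,:3]
    o=-E[:3,3]@E[:3,:3]; return o+d*((h-o[2])/d[:,2])[:,None]
def proj(p,X):
    c=np.atleast_2d(X)@p["extrinsics"][:3,:3].T+p["extrinsics"][:3,3]
    return np.stack([p["K"][1,1]*c[:,1]/c[:,2]+p["K"][1,2], -p["K"][0,0]*c[:,0]/c[:,2]+p["K"][0,2]],-1)
E
python3 - <<'E'
from h import *
for n,boxes in(("top",{"A":(333,218,365,260),"B":(410,230,444,273)}),("scene",{"A":(256,262,300,310),"B":(176,224,218,272)})):
    p=pickle.load(open(n+"0.pkl","rb")); im=p["color"].astype(int)
    for k,(x0,y0,x1,y1) in boxes.items():
        r,c=np.mgrid[y0:y1,x0:x1]; r=r.ravel();c=c.ravel()
        P=pts(p,r,c); px=im[r,c]; white=(px.min(1)>150)
        wood=(px[:,0]-px[:,2]>60)
        m=np.zeros(im.shape[:2],np.uint8); m[r[white],c[white]]=255
        mo=cv2.morphologyEx(m,cv2.MORPH_OPEN,cv2.getStructuringElement(cv2.MORPH_ELLIPSE,(15,15)) if 0 else np.ones((9,9),np.uint8))
        cn=max(cv2.findContours(cv2.morphologyEx(m,cv2.MORPH_OPEN,np.ones((11,11),np.uint8)),cv2.RETR_EXTERNAL,cv2.CHAIN_APPROX_NONE)[0],key=cv2.contourArea)
        (cx,cy),ax,an=cv2.fitEllipse(cn)
        zt=np.median(P[white&(mo[r,c]>0),2]); zb=np.median(P[wood,2])
        out=[onplane(p,[cy,cx],h)[0].round(1) for h in(5,14)]
        hi=P[P[:,2]>24]; 
        print(n,k,"ztop",zt.round(1),"wood",zb.round(1),"ell",(round(cx,1),round(cy,1)),np.round(ax,1),out,"finhi",len(hi),hi.mean(0).round(1) if len(hi) else 0, P[:,2].max().round(1))
    # rack
    r,c=np.mgrid[180:345,225:420]; r=r.ravel();c=c.ravel();P=pts(p,r,c)
    hd=P[P[:,2]>150]; t=np.median(hd[hd[:,2]>190][:,2]); 
    tp=hd[abs(hd[:,2]-t)<6]; rect=cv2.minAreaRect(tp[:,:2].astype(np.float32)); print("head top",t,len(tp),rect,"median",tp.mean(0))
E
```

```text
top A ztop 15.2 wood 0.6 ell (347.5, 232.5) [14.7 17.8] [array([633.2, -77.3,   5. ]), array([632.2, -77. ,  14. ])] finhi 39 [564.1 -49.4 208.1] 1698.0
top B ztop 6.0 wood 0.8 ell (423.9, 248.0) [20.7 29.1] [array([ 587.2, -311.9,    5. ]), array([ 586.5, -310.3,   14. ])] finhi 46 [ 509.1 -243.4  362.3] 1698.0
head top 299.04767528856337 1626 ((644.1983032226562, 146.75265502929688), (100.08142852783203, 114.89087677001953), 17.367708206176758) median [643.51182903 146.21024556 299.01224731]
scene A ztop 13.6 wood -0.4 ell (276.8, 288.6) [16.8 21.2] [array([624.9, -80.2,   5. ]), array([628.9, -78.4,  14. ])] finhi 60 [605.6 -39.1 110.6] 1169.0
scene B ztop 4.7 wood -0.1 ell (195.7, 253.4) [14.9 20.4] [array([ 588.5, -321. ,    5. ]), array([ 592.8, -317.3,   14. ])] finhi 65 [ 609.6 -236.   192.1] 1169.0
head top 296.6889231084595 2532 ((642.8623657226562, 144.60317993164062), (101.93738555908203, 115.47144317626953), 17.943906784057617) median [646.29806193 144.62830669 297.43555188]
```

Depth puts A's top face at about 14 mm, so A is the thick plate, and B's at about 5 mm, so B is the thin one. Next I refine the fits and the dryer height.

```bash
python3 - <<'E'
from h import *
from scipy.optimize import minimize
for n in("top","scene"):
    p=pickle.load(open(n+"0.pkl","rb")); im=p["color"].astype(int)
    for k,c0,h in(("A",(630,-78),14.),("B",(588,-314),5.)):
        ctr=proj(p,[c0[0],c0[1],h])[0]; R=32
        r,c=np.mgrid[int(ctr[0])-R:int(ctr[0])+R,int(ctr[1])-R:int(ctr[1])+R]; r=r.ravel();c=c.ravel()
        # supersampled bright score: blueness relative to wood
        b=im[r,c,2].astype(float); W=(b-70)/(220-70)
        Q=onplane(p,np.stack([r,c],-1),h)[:,:2]
        def f(v):
            d=np.hypot(*(Q-v).T); s=1/(1+np.exp((d-45)/1.5)); a=(d<60); 
            return ((np.clip(W,0,1)-s)**2)[a].sum()
        best=minimize(f,c0,method="Nelder-Mead").x
        P=pts(p,r,c); dd=np.hypot(*(P[:,:2]-best).T)
        fin=P[(P[:,2]>22)&(P[:,2]<50)&(dd<110)&(dd>50)]
        tong=P[(abs(W)>0)&(W>.7)&(dd>48)&(dd<62)&(P[:,2]<12)]
        v=fin[:,:2].mean(0)-best
        print(n,k,best.round(1),f(best).round(1),"fin",len(fin),fin.mean(0).round(1),"maxz",fin[:,2].max().round(1),"ang fin->disc",np.degrees(np.arctan2(-v[1],-v[0])).round(1),"dist",np.hypot(*v).round(1))
        if len(tong): 
            v=tong[:,:2].mean(0)-best; print("  tongue ang",np.degrees(np.arctan2(-v[1],-v[0])).round(1),len(tong))
    r,c=np.mgrid[180:345,225:420]; r=r.ravel();c=c.ravel();P=pts(p,r,c)
    yaw=np.radians(17.5); d=P[:,:2]-[644.,146]; L=np.stack([d@[np.cos(yaw),np.sin(yaw)],d@[-np.sin(yaw),np.cos(yaw)]],-1)
    for z0 in range(-5,300,10):
        s=(P[:,2]>=z0)&(P[:,2]<z0+10)&(abs(L[:,0])<100)&(abs(L[:,1])<75)
        if s.sum()>3: print(z0,s.sum(),np.c_[L[s].min(0),L[s].max(0)].round(0).tolist())
E
```

```text
top A [631.  -76.8] 27.3 fin 31 [567.6 -50.8  38.5] maxz 49.8 ang fin->disc -22.3 dist 68.5
  tongue ang -20.7 15
top B [ 589.3 -318.5] 25.7 fin 37 [ 526.5 -297.4   36.6] maxz 48.5 ang fin->disc -18.5 dist 66.3
  tongue ang -17.4 11
-5 843 [[-100.0, 98.0], [-75.0, 75.0]]
5 174 [[-100.0, 98.0], [-75.0, 74.0]]
55 87 [[-51.0, 53.0], [-62.0, 61.0]]
65 171 [[-53.0, 52.0], [-62.0, 62.0]]
75 98 [[-64.0, 32.0], [-54.0, 48.0]]
85 56 [[-66.0, 39.0], [-54.0, 53.0]]
95 16 [[-56.0, 7.0], [-54.0, 55.0]]
105 20 [[-80.0, 23.0], [-54.0, 50.0]]
115 27 [[-80.0, 31.0], [-54.0, 54.0]]
125 17 [[-67.0, 39.0], [-54.0, 47.0]]
135 6 [[-40.0, -33.0], [-54.0, 49.0]]
145 4 [[-40.0, -39.0], [-53.0, 53.0]]
155 6 [[-40.0, -38.0], [-54.0, 46.0]]
235 7 [[-49.0, -48.0], [-54.0, 24.0]]
245 26 [[-50.0, 33.0], [-57.0, 56.0]]
255 25 [[-51.0, 40.0], [-57.0, 47.0]]
265 29 [[-50.0, 11.0], [-57.0, 53.0]]
275 22 [[-50.0, 18.0], [-57.0, 55.0]]
285 199 [[-50.0, 51.0], [-57.0, 58.0]]
295 1491 [[-50.0, 50.0], [-57.0, 58.0]]
scene A [629.7 -78.1] 33.3 fin 59 [567.7 -53.5  34.3] maxz 46.1 ang fin->disc -21.7 dist 66.7
  tongue ang -
[... 491 characters left out ...]
-56.0, 53.0]]
125 68 [[-16.0, 43.0], [-56.0, 53.0]]
135 54 [[-18.0, 43.0], [-56.0, 52.0]]
145 62 [[-36.0, 43.0], [-56.0, 53.0]]
155 56 [[-41.0, 42.0], [-56.0, 54.0]]
165 59 [[-15.0, 44.0], [-56.0, 53.0]]
175 59 [[-25.0, 43.0], [-56.0, 53.0]]
185 68 [[-35.0, 43.0], [-56.0, 53.0]]
195 67 [[-41.0, 43.0], [-56.0, 52.0]]
205 49 [[31.0, 43.0], [-56.0, 53.0]]
215 51 [[37.0, 43.0], [-55.0, 53.0]]
225 7 [[41.0, 44.0], [-35.0, 51.0]]
235 61 [[-40.0, 49.0], [-59.0, 54.0]]
245 136 [[-44.0, 50.0], [-59.0, 55.0]]
255 147 [[-47.0, 50.0], [-59.0, 55.0]]
265 138 [[-37.0, 50.0], [-59.0, 55.0]]
275 142 [[-42.0, 49.0], [-59.0, 56.0]]
285 391 [[-52.0, 50.0], [-59.0, 57.0]]
295 2248 [[-51.0, 50.0], [-58.0, 55.0]]
```

```bash
python3 - <<'E'
import cv2
a=cv2.imread("pics/scene0.png")[235:340,325:415]; cv2.imwrite("pics/s0r.png",cv2.resize(a,None,fx=5.6,fy=5.6,interpolation=cv2.INTER_CUBIC))
E
```

```text
(no output)
```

View pics/s0r.png

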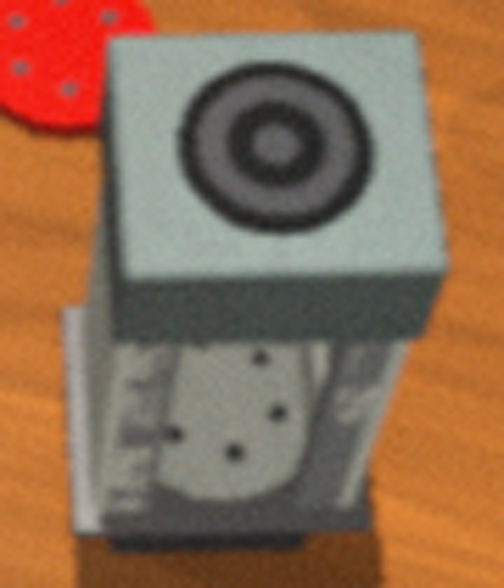

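```bash
python3 - <<'E'
from h import *
for n in("top","scene"):
    p=pickle.load(open(n+"0.pkl","rb"));im=p["color"].astype(int)
    r,c=np.mgrid[180:345,225:420]; r=r.ravel();c=c.ravel();P=pts(p,r,c)
    yaw=np.radians(17.6); d=P[:,:2]-[644.,146]; L=np.stack([d@[np.cos(yaw),np.sin(yaw)],d@[-np.sin(yaw),np.cos(yaw)]],-1)
    inn=(abs(L[:,0])<62)&(abs(L[:,1])<62)
    hist,e=np.histogram(P[inn,2],bins=np.arange(50,130,2)); print(n,dict(zip(e[:-1].astype(int).tolist(),hist.tolist())))
    s=inn&(abs(L[:,1])<28)&(P[:,2]>70)&(P[:,2]<90)&(L[:,0]<40)&(L[:,0]>-45); print("loaded plate top",np.median(P[s,2]),s.sum(),L[s].min(0),L[s].max(0))
    s=inn&(P[:,2]>55)&(P[:,2]<72)&((abs(L[:,1])>57)|(L[:,0]<-44)|(L[:,0]>45)); print("base",np.median(P[s,2]),s.sum(), cv2.minAreaRect(P[(P[:,2]>55)&(P[:,2]<72)&(abs(L)<80).all(1)][:,:2].astype(np.float32)))
    s=inn&(P[:,2]>95)&(P[:,2]<130)&(L[:,0]<-50)&(abs(L[:,1])<25); print("loaded fin",s.sum(),L[s].mean(0) if s.any() else 0,P[s,2].max() if s.any() else 0)
    hd=(P[:,2]>285)&(abs(P[:,2]-298)<6); print("head yaw", cv2.minAreaRect(P[hd][:,:2].astype(np.float32)), np.median(P[hd],0))
    # rect via extremes along local axis, in image: head top edges
E
```

```text
top {50: 0, 52: 0, 54: 0, 56: 3, 58: 9, 60: 16, 62: 30, 64: 49, 66: 63, 68: 38, 70: 25, 72: 18, 74: 13, 76: 10, 78: 21, 80: 20, 82: 27, 84: 25, 86: 17, 88: 13, 90: 6, 92: 3, 94: 3, 96: 3, 98: 2, 100: 4, 102: 4, 104: 2, 106: 3, 108: 3, 110: 2, 112: 2, 114: 3, 116: 1, 118: 3, 120: 2, 122: 1, 124: 4, 126: 4}
loaded plate top 82.1920016863619 93 [-44.91722485 -26.27101082] [-26.95273105  27.28732983]
base 66.22201084644642 142 ((643.8925170898438, 146.4256134033203), (104.13941955566406, 124.3839340209961), 18.048450469970703)
loaded fin 12 [-56.13759932 -11.13074205] 114.5657064828881
head yaw ((644.1165771484375, 146.73049926757812), (100.38670349121094, 114.92679595947266), 17.631959915161133) [643.23807454 146.24597998 298.8743913 ]
scene {50: 0, 52: 0, 54: 0, 56: 4, 58: 16, 60: 35, 62: 102, 64: 149, 66: 93, 68: 39, 70: 18, 72: 14, 74: 8, 76: 29, 78: 94, 80: 216, 82: 224, 84: 86, 86: 20, 88: 12, 90: 10, 92: 17, 94: 13, 96: 9, 98: 12, 100: 13, 102: 10, 104: 13, 106: 8, 108: 12, 110: 23, 112: 10, 114: 8, 116: 16, 118: 15, 120: 10, 122: 7, 124: 14, 126: 11}
loaded plate top 81.94360826691963 548 [-27.00038967 -27.17830149] [39.99798316 27.92365204]
base 64.6485616544398 250 ((644.1626586914062, 144.99481201171875), (104.03255462646484, 125.95018768310547), 17.186241149902344)
loaded fin 0 0 0
head yaw ((642.71142578125, 144.20570373535156), (101.94244384765625, 115.09309387207031), 18.28907585144043) [646.67616104 144.54967492 297.48760739]
```

A (white, thick) is at about (630,-77), yaw -21.5°. B (white, thin) is at about (589,-319), yaw -18.5°. The dryer is at (644,145.5), yaw 17.7°, on a riser: the loaded plate's top at 82 and the base top at 65 both give z0 ≈ 57. That puts the tall slot floor at about 131 and the top slot floor at about 187. Next come the neighbour clearances and the move helper.

```bash
cat > mv.py <<'E'
import numpy as np,sys
from scipy.spatial.transform import Rotation as R
from rig import manip
def tcp_for(g,lean,yaw):
    Rt=R.from_euler("xyz",[180,-lean,yaw],degrees=True); return np.array(g)-155*Rt.as_matrix()[:,2],Rt
def plan(g,lean,yaw,n,st=None):
    st=st or manip.get_state(); T,Rt=tcp_for(g,lean,yaw); R0=R.from_euler("xyz",st["eef_rot"],degrees=True)
    d=T-st["tcp_pos"]; rv=(Rt*R0.inv()).as_rotvec()
    print("tcp tgt",T.round(1),"d",d.round(1),"rot deg",np.degrees(rv).round(2),"|",np.degrees(np.linalg.norm(rv)).round(2)); print("row x%d:"%n,np.r_[d/150/n,rv/(2*np.pi)/n].round(4).tolist())
    gp=st["tcp_pos"]+155*R0.as_matrix()[:,2]; print("grasp now",gp.round(1),"rpy",st["eef_rot"].round(2),"q",st["qpos"].round(1),"F",st["ft_force"].round(1),"gap",round(st["finger_gap"],1),"t",round(st["time"],2))
def loc(o,yaw,l):
    y=np.radians(yaw); return np.array([o[0]+l[0]*np.cos(y)-l[1]*np.sin(y),o[1]+l[0]*np.sin(y)+l[1]*np.cos(y),o[2]+l[2]])
A=((630.3,-77.5,0),-21.5); B=((588.8,-319.3,0),-18.5); RK=((644,145.5,57),17.7)
E
python3 - <<'E'
from h import *; from mv import *
p=pickle.load(open("top0.pkl","rb"))
for rc in((291,312),(286,365),(191,324)): print(rc,onplane(p,rc,14).round(0), pts(p,np.array([rc[0]]),np.array([rc[1]])).round(0))
g=loc(*A,(-71.4,0,33)); print(g); plan(g+[0,0,150],30,-21.5,16)
E
```

```text
(291, 312) [[453.  30.  14.]] [[453.  30.  15.]]
(286, 365) [[ 469. -131.   14.]] [[ 469. -131.   21.]]
(191, 324) [[761.  -4.  14.]] [[749.  -4.  76.]]
[563.86818565 -51.33181241  33.        ]
tcp tgt [491.8 -22.9 317.2] d [271.2 615.  -87.5] rot deg [ -0.65 -30.62 -39.62] | 50.08
row x16: [0.113, 0.2563, -0.0365, -0.0001, -0.0053, -0.0069]
grasp now [ 220.5 -637.9  249.8] rpy [180.    -0.    19.07] q [-79.5  16.4  90.3   0.   73.3  -8.6] F [ 1.1 -0.3 -0.9] gap 85.4 t 1.7
```

{"api": "step_arm", "payload": {
  "deltas": [
    [0.113,0.256,0,0,-0.0053,-0.0069],
    [0.113,0.256,0,0,-0.0053,-0.0069],
    [0.113,0.256,0,0,-0.0053,-0.0069],
    [0.113,0.256,0,0,-0.0053,-0.0069],
    [0.113,0.256,0,0,-0.0053,-0.0069],
    [0.113,0.256,0,0,-0.0053,-0.0069],
    [0.113,0.256,0,0,-0.0053,-0.0069],
    [0.113,0.256,0,0,-0.0053,-0.0069],
    [0.113,0.256,0,0,-0.0053,-0.0069],
    [0.113,0.256,0,0,-0.0053,-0.0069],
    [0.113,0.256,0,0,-0.0053,-0.0069],
    [0.113,0.256,0,0,-0.0053,-0.0069]
  ],
  "fingers": 60,
  "grip_force": 100
}}

```text
time: 2.9
tcp_pos: [425.0, -163.5, 405.5]
eef_rot: [178.6, -23.8, -12.8]
ft_force: [0.2, -0.7, -0.4]
finger_gap: 51.3
```

```bash
python3 - <<'E'
from mv import *
g=loc(*A,(-71.4,0,33)); plan(g+[0,0,100],30,-21.5,10)
E
```

```text
tcp tgt [491.8 -22.9 267.2] d [  66.8  140.5 -138.3] rot deg [-0.67 -6.31 -8.08] | 10.28
row x10: [0.0445, 0.0937, -0.0922, -0.0002, -0.0018, -0.0022]
grasp now [ 485.1 -180.9  263.7] rpy [178.64 -23.78 -12.79] q [-35.1 -16.8 124.    9.8  50.5  63.2] F [ 0.2 -0.7 -0.4] gap 51.3 t 2.9
```

{"api": "step_arm", "payload": {
  "deltas": [
    [0.0445,0.0937,-0.092,0,-0.0018,-0.0022],
    [0.0445,0.0937,-0.092,0,-0.0018,-0.0022],
    [0.0445,0.0937,-0.092,0,-0.0018,-0.0022],
    [0.0445,0.0937,-0.092,0,-0.0018,-0.0022],
    [0.0445,0.0937,-0.092,0,-0.0018,-0.0022],
    [0.0445,0.0937,-0.092,0,-0.0018,-0.0022],
    [0.0445,0.0937,-0.092,0,-0.0018,-0.0022],
    [0.0445,0.0937,-0.092,0,-0.0018,-0.0022],
    [0.0445,0.0937,-0.092,0,-0.0018,-0.0022],
    [0.0445,0.0937,-0.092,0,-0.0018,-0.0022]
  ]
}}

```text
time: 3.9
tcp_pos: [494.8, -12.3, 269.0]
eef_rot: [-179.2, -31.1, -21.6]
ft_force: [0.1, -1.2, -0.3]
finger_gap: 51.2
```

```bash
python3 - <<'E'
from mv import *
g=loc(*A,(-71.4,0,33)); plan(g,30,-21.5,10); plan(loc(*A,(-71.4-20,0,33+34.6)),30,-21.5,4)
E
```

```text
tcp tgt [491.8 -22.9 167.2] d [  -3.1  -10.6 -101.8] rot deg [-0.26  1.25 -0.29] | 1.31
row x10: [-0.002, -0.0071, -0.0679, -0.0001, 0.0003, -0.0001]
grasp now [570.  -39.8 136.3] rpy [-179.19  -31.06  -21.62] q [-12.6  -1.  126.4  -9.5  23.9 106.4] F [ 0.1 -1.2 -0.3] gap 51.2 t 3.9
tcp tgt [473.2 -15.6 201.8] d [-21.7  -3.3 -67.2] rot deg [-0.26  1.25 -0.29] | 1.31
row x4: [-0.0361, -0.0054, -0.112, -0.0002, 0.0009, -0.0002]
grasp now [570.  -39.8 136.3] rpy [-179.19  -31.06  -21.62] q [-12.6  -1.  126.4  -9.5  23.9 106.4] F [ 0.1 -1.2 -0.3] gap 51.2 t 3.9
```

```bash
cat > kin.py <<'E'
import numpy as np
from scipy.optimize import least_squares
from scipy.spatial.transform import Rotation as R
D=[([-79.5274,16.455,90.424,0,73.258,-8.594],[220.49,-637.71,403.31],[-179.86,-.02,19.07]),
([-35.1,-16.8,124.0,9.8,50.5,63.2],[425.0,-163.5,405.5],[178.64,-23.78,-12.79]),
([-12.6,-1.0,126.4,-9.5,23.9,106.4],[494.8,-12.3,269.0],[-179.19,-31.06,-21.62])]
def e(a,t): return R.from_euler(a,t,degrees=True)
def fk(q,k,s=(1,-1,1)):
    a1,h,L1,o3,L2,d6=k
    R1=e('z',q[0]); p=R1.apply([a1,0,h]); R2=R1*e('y',q[1]); p=p+R2.apply([0,0,L1]); R3=R2*e('y',q[2]) # forearm along local z
    p=p+R3.apply([o3,0,L2]); R4=R3*e('z',s[0]*q[3])*e('y',q[4]); p=p+R4.apply([0,0,d6]); R6=R4*e('z',s[1]*0+s[2]*q[5]+90*s[1])
    return p,R6
E
python3 - <<'E'
from kin import *
for s in [(a,b,c) for a in(1,-1) for b in(-2,-1,0,1) for c in(1,-1)]:
    er=[np.degrees((fk(q,[0]*6,s)[1]*e('xyz',r).inv()).magnitude()).round(1) for q,t,r in D]
    if max(er)<20:
        f=least_squares(lambda k:np.concatenate([fk(q,k,s)[0]-t for q,t,r in D]+[0.01*(k-[0,300,400,0,400,90])]),[0,300,400,0,400,90]); print(s,er,f.x.round(1),f.fun[:9].round(1))
E
```

```text
(1, 1, 1) [np.float64(0.0), np.float64(0.1), np.float64(0.1)] [-190.7  549.6  611.   197.5  776.4  328.3] [-9.920e+01 -1.830e+01 -1.050e+01 -3.890e+01 -5.510e+01  1.050e+01
 -2.560e+01 -1.151e+02 -1.000e-01]
(-1, 1, 1) [np.float64(0.0), np.float64(19.6), np.float64(19.0)] [ 285.3 -229.2  187.6 -248.   267.5 -308.3] [ -99.2  -18.3   15.3  -40.1  -57.5  -15.4  -25.6 -113.7    0.2]
```

```bash
python3 - <<'E'
s=open('kin.py').read().replace("a1,h,L1,o3,L2,d6=k","a1,h,L1,o3,L2,d6,b=k").replace("[a1,0,h]","[a1,b,h]").replace("s=(1,-1,1)","s=(1,1,1)")
open('kin.py','w').write(s)
E
cat >> kin.py <<'E'
k0=np.array([0,150,400,0,400,100,100.])
def resid(k): return np.concatenate([fk(q,k)[0]-t for q,t,r in D]+[0.003*(k-k0)])
K=least_squares(resid,k0).x
lo=np.array([-158.93,-51.34,12.03,-87.48,13.55,-162.69]);hi=np.array([158.93,127.21,142.37,267.48,161.25,162.69])
def ik(T,Rt,q0):
    f=least_squares(lambda q:np.r_[fk(q,K)[0]-T,300*(fk(q,K)[1]*Rt.inv()).as_rotvec()],q0); return f.x,abs(f.fun).max()
E
python3 - <<'E'
from kin import *; from mv import *
print(K.round(1),resid(K)[:9].round(1))
q0=np.array(D[2][0])
for lean in(15,20,25,30,35):
    for nm,(o,y),l in(("A",A,(-71.4,0,33)),("Aup",A,(-71.4,0,133)),("B",B,(-71.4,0,33)),("Rtall",RK,(-71.4,0,74+35)),("Rtall out",RK,(-171.4,0,74+35)),("Rtop",RK,(-71.4,0,130+35)),("Rtop out",RK,(-171.4,0,130+35))):
        T,Rt=tcp_for(loc(o,y,l),lean,y); q,er=ik(T,Rt,q0); print(lean,nm,T.round(0),q.round(0),er.round(1),"OK" if ((q>lo)&(q<hi)).all() else "LIMIT")
E
```

```text
[-3.000e-01  2.376e+02  4.415e+02  1.900e+01  5.727e+02  7.330e+01
  1.009e+02] [ 0.   0.  -0.1 -0.  -0.1  0.1  0.   0.1  0. ]
15 A [527. -37. 183.] [-15.  13. 121.  -3.  31.  99.] 0.0 OK
15 Aup [527. -37. 283.] [-15.   4. 119.  -3.  43.  98.] 0.0 OK
15 B [ 483. -284.  183.] [-42.  17. 116.  11.  33.  59.] 0.0 OK
15 Rtall [538. 112. 316.] [  1.   4. 115.   6.  47.  69.] 0.0 OK
15 Rtall out [442.  81. 316.] [ -3. -10. 128.   7.  48.  65.] 0.0 OK
15 Rtop [538. 112. 372.] [  1.  -0. 113.   5.  53.  70.] 0.0 OK
15 Rtop out [442.  81. 372.] [ -3. -14. 125.   7.  55.  66.] 0.0 OK
20 A [515. -32. 179.] [-14.  12. 123.  -6.  25. 102.] 0.0 OK
20 Aup [515. -32. 279.] [-14.   2. 122.  -4.  37. 100.] 0.0 OK
20 B [ 471. -280.  179.] [-42.  16. 119.  17.  28.  52.] 0.0 OK
20 Rtall [525. 108. 312.] [ -0.   2. 118.   9.  42.  66.] 0.0 OK
20 Rtall out [430.  77. 312.] [ -4. -12. 131.  11.  44.  61.] 0.0 OK
20 Rtop [525. 108. 368.] [ -0.  -2. 115.   8.  48.  68.] 0.0 OK
20 Rtop out [430.  77. 368.] [ -4. -17. 128.  10.  51.  63.] 0.0 OK
25 A [503. -27. 173.] [-14.  11. 126. -10.  19. 106.] 0.0 OK
25 A
[... 602 characters left out ...]
0.] [ -1.  -2. 123.  18.  31.  57.] 0.0 OK
30 Rtall out [407.  70. 300.] [ -7. -17. 136.  21.  35.  51.] 0.0 OK
30 Rtop [502. 100. 356.] [ -1.  -6. 121.  16.  38.  61.] 0.0 OK
30 Rtop out [407.  70. 356.] [ -7. -22. 133.  18.  42.  55.] 0.0 OK
35 A [481. -19. 160.] [-14.  10. 130. -42.   7. 138.] 0.0 LIMIT
35 Aup [481. -19. 260.] [-14.  -2. 129. -14.  19. 110.] 0.0 OK
35 B [ 437. -268.  160.] [-45.  13. 126.  61.  17.   8.] 0.0 OK
35 Rtall [491.  97. 293.] [ -2.  -3. 126.  26.  26.  50.] 0.0 OK
35 Rtall out [396.  66. 293.] [ -8. -19. 139.  29.  31.  44.] 0.0 OK
35 Rtop [491.  97. 349.] [ -2.  -8. 124.  21.  33.  55.] 0.0 OK
35 Rtop out [396.  66. 349.] [ -8. -24. 136.  24.  38.  50.] 0.0 OK
```

The fitted kinematics match the readings to 0.1 mm. A lean of 30° at A would pass joint 5's limit, so I use 26° for A, which still clears the fan head, and 30° for B.

```bash
python3 - <<'E'
from mv import *; from kin import *
g=loc(*A,(-72,0,34)); plan(g+[0,0,45],26,-21.5,6);
T,Rt=tcp_for(g,26,-21.5); print(ik(T,Rt,D[2][0]))
E
```

```text
tcp tgt [500.1 -26.2 218.3] d [  5.3 -13.9 -50.7] rot deg [ 1.2   4.97 -0.27] | 5.12
row x6: [0.0058, -0.0154, -0.0564, 0.0006, 0.0023, -0.0001]
grasp now [570.  -39.8 136.3] rpy [-179.19  -31.06  -21.62] q [-12.6  -1.  126.4  -9.5  23.9 106.4] F [ 0.1 -1.2 -0.3] gap 51.2 t 3.9
(array([-14.14431545,  10.85050251, 126.16533569, -10.78089178,
        17.46014272, 106.91325738]), np.float64(1.926063475377049e-12))
```

{"api": "step_arm", "payload": {
  "deltas": [
    [0.006,-0.0155,-0.0565,0.0006,0.0023,0],
    [0.006,-0.0155,-0.0565,0.0006,0.0023,0],
    [0.006,-0.0155,-0.0565,0.0006,0.0023,0],
    [0.006,-0.0155,-0.0565,0.0006,0.0023,0],
    [0.006,-0.0155,-0.0565,0.0006,0.0023,0],
    [0.006,-0.0155,-0.0565,0.0006,0.0023,0],
    [0,0,0,0,0,0]
  ]
}}

```text
time: 4.6
tcp_pos: [500.4, -28.5, 214.0]
eef_rot: [-180.0, -25.4, -21.2]
ft_force: [-0.2, 0.3, 0.1]
finger_gap: 51.1
```

```bash
python3 - <<'E'
from mv import *; from h import *
plan(loc(*A,(-72,0,34)),26,-21.5,6)
for n in("scene","top"):
    p=manip.get_image(n); im=p["color"][:,:,::-1].copy()
    c=proj(p,loc(*A,(-40,0,30)))[0]; r0,c0=int(c[0])-50,int(c[1])-66
    cv2.imwrite(f"pics/{n}1.png",cv2.resize(im[r0:r0+100,c0:c0+132],None,fx=5,fy=5,interpolation=cv2.INTER_CUBIC))
E
```

```text
tcp tgt [500.1 -26.2 173.3] d [ -0.3   2.3 -40.7] rot deg [-0.24 -0.55 -0.28] | 0.66
row x6: [-0.0003, 0.0026, -0.0452, -0.0001, -0.0003, -0.0001]
grasp now [562.4 -52.5  74. ] rpy [-179.97  -25.4   -21.23] q [-14.4   6.1 125.8  -7.4  23.  103. ] F [-0.2  0.3  0.1] gap 51.1 t 4.6
```

View pics/scene1.png

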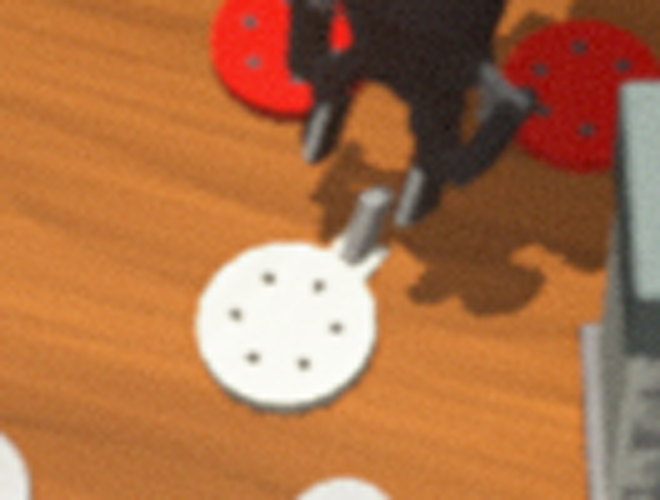

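View pics/top1.png

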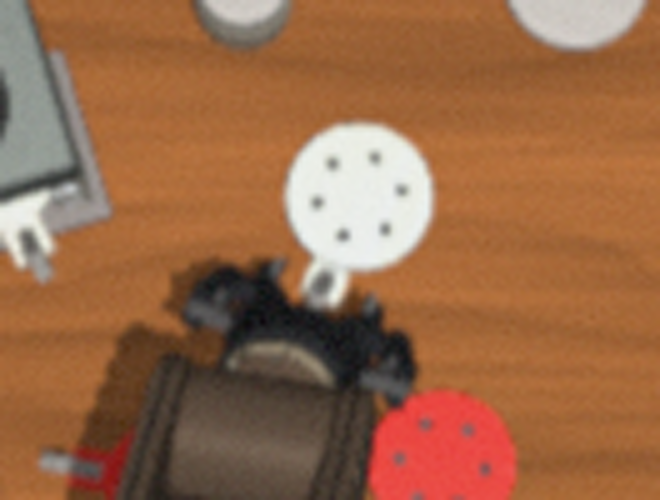

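The fingers straddle the white thick plate's fin: in the top crop the fin is at (325,283) and the fingers at (275,265) and (370,305). Going down.

{"api": "step_arm", "payload": {
  "deltas": [
    [0,0.0025,-0.045,0,-0.0003,-0.0001],
    [0,0.0025,-0.045,0,-0.0003,-0.0001],
    [0,0.0025,-0.045,0,-0.0003,-0.0001],
    [0,0.0025,-0.045,0,-0.0003,-0.0001],
    [0,0.0025,-0.045,0,-0.0003,-0.0001],
    [0,0.0025,-0.045,0,-0.0003,-0.0001],
    [0,0,0,0,0,0]
  ]
}}

```text
time: 5.4
tcp_pos: [500.8, -25.4, 171.9]
eef_rot: [-179.6, -26.3, -21.5]
ft_force: [0.3, -0.2, 0.0]
finger_gap: 51.0
```

```bash
python3 - <<'E'
from mv import *
plan(loc(*A,(-72,0,34)),26,-21.5,1)
E
```

```text
tcp tgt [500.1 -26.2 173.3] d [-0.7 -0.8  1.4] rot deg [-0.18  0.41 -0.13] | 0.46
row x1: [-0.0047, -0.0056, 0.0093, -0.0005, 0.0011, -0.0004]
grasp now [565.1 -49.7  33. ] rpy [-179.65  -26.31  -21.52] q [-14.1  11.2 126.2 -10.3  16.8 106.6] F [ 0.3 -0.2  0. ] gap 51.0 t 5.4
```

{"api": "step_arm", "payload": {
  "deltas": [
    [-0.004,-0.006,0.008,-0.0005,0.001,-0.0004],
    [0,0,0,0,0,0],
    [0,0,0,0,0,0],
    [0,0,0,0,0,0],
    [0,0,0,0,0,0],
    [0,0,0,0,0,0],
    [0,0,0,0,0,0],
    [0,0,0,0,0,0],
    [0,0,0,0,0,0]
  ],
  "fingers": 0,
  "grip_force": 110
}}

```text
time: 6.3
tcp_pos: [500.1, -26.3, 173.4]
eef_rot: [180.0, -26.0, -21.5]
ft_force: [0.3, -0.4, -1.5]
finger_gap: 8.0
```

```bash
python3 - <<'E'
from mv import *
s=manip.get_state(); print(s["wrist_torque"])
plan(loc(*A,(-72,0,34)),26,-21.5,1)
E
```

```text
[0.087819   0.24775758 0.00866   ]
tcp tgt [500.1 -26.2 173.3] d [-0.   0.1 -0.1] rot deg [0.02 0.01 0.03] | 0.04
row x1: [-0.0003, 0.0009, -0.0007, 0.0, 0.0, 0.0001]
grasp now [563.4 -51.3  34.1] rpy [179.99 -26.02 -21.53] q [-14.1  10.9 126.2 -11.   17.3 107.1] F [ 0.3 -0.4 -1.5] gap 8.0 t 6.3
```

{"api": "step_arm", "payload": {
  "deltas": [
    [0,0,0.06,0,0,0],
    [0,0,0.15,0,0,0],
    [0,0,0.2,0,0,0],
    [0,0,0.2,0,0,0],
    [0,0,0.2,0,0,0],
    [0,0,0.2,0,0,0],
    [0,0,0,0,0,0]
  ]
}}

```text
time: 7.0
tcp_pos: [495.8, -25.2, 329.3]
eef_rot: [179.9, -25.2, -21.5]
ft_force: [0.7, 0.4, -1.2]
finger_gap: 8.0
```

```bash
cat > chk.py <<'E'
# fit held disc: plane and centre
from mv import *; from h import *
def discfit(cam,guess,h0,tag,rad=45,show=True):
    p=manip.get_image(cam); im=p["color"].astype(int)
    c=proj(p,guess)[0]; R_=40; r,cc=np.mgrid[max(0,int(c[0])-R_):int(c[0])+R_,int(c[1])-R_:int(c[1])+R_]; r=r.ravel();cc=cc.ravel()
    P=pts(p,r,cc); px=im[r,cc]; w=(px.min(1)>110)&(px.max(1)-px.min(1)<40)&(abs(P[:,2]-guess[2])<15)&(np.hypot(*(P[:,:2]-guess[:2]).T)<44)
    Q=P[w]
    for _ in range(3):
        a=np.c_[Q[:,:2]-guess[:2],np.ones(len(Q))]; s=np.linalg.lstsq(a,Q[:,2],rcond=None)[0]; e=Q[:,2]-a@s; Q=Q[abs(e)<2.5*e.std()+.1]
    print(cam,"n",len(Q),"slope deg x,y",np.degrees(s[:2]).round(2),"z at guess",s[2].round(2),"sd",e.std().round(2),"centroid",Q.mean(0).round(1))
    r0,c0=max(0,int(c[0])-50),max(0,int(c[1])-66); cv2.imwrite(f"pics/{tag}_{cam}.png",cv2.resize(p["color"][r0:r0+100,c0:c0+132,::-1],None,fx=5,fy=5,interpolation=cv2.INTER_CUBIC)); pickle.dump(p,open(f"{tag}_{cam}.pkl","wb"))
    return s
E
python3 - <<'E'
from chk import *
s=manip.get_state();R0=R.from_euler("xyz",s["eef_rot"],degrees=True);gp=s["tcp_pos"]+155*R0.as_matrix()[:,2]; print(gp,s["eef_rot"],s["finger_gap"],s["ft_force"],s["wrist_torque"])
c=loc(tuple(gp),-21.5,(72,0,-34+14))
print(c); y=np.radians(-21.5)
for n in("scene","top"):
    q=discfit(n,c,14,"A2"); print("along plate x",np.degrees(q[:2]@[np.cos(y),np.sin(y)]),"y",np.degrees(q[:2]@[-np.sin(y),np.cos(y)]))
E
```

```text
[557.17573138 -49.55370624 189.06446212] [179.93354981 -25.21217879 -21.49669707] 8.02610773294579 [ 0.74154416  0.3954192  -1.15959362] [ 0.1771992   0.36300131 -0.00587466]
[624.16579628 -75.94179457 169.06446212]
scene n 1017 slope deg x,y [-1.11  0.26] z at guess 167.31 sd 1.82 centroid [625.1 -75.5 167.3]
along plate x -1.1270899386785653 y -0.1644130940396922
top n 744 slope deg x,y [-0.87 -0.12] z at guess 165.03 sd 3.28 centroid [623.9 -75.4 165. ]
along plate x -0.7628608548365723 y -0.4326280061682609
```

View pics/A2_scene.png

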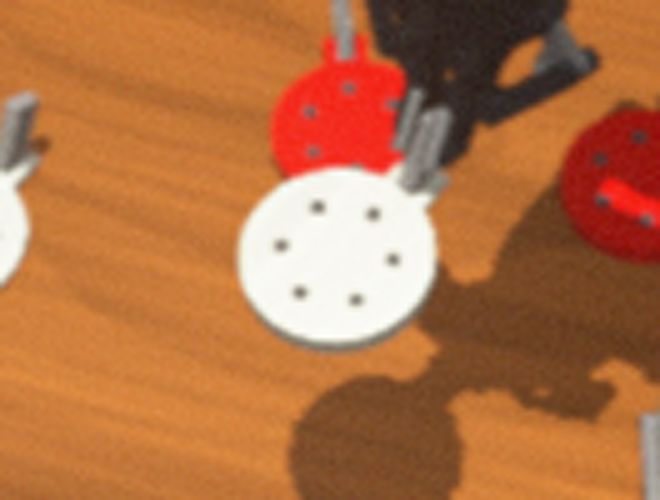

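Held level: the 0.8° slope matches the tool's own droop from 26.0° to 25.2°. Next, check a path that backs away first and then swings to the dryer mouth.

```bash
python3 - <<'E'
from mv import *; from kin import *
q0=manip.get_state()["qpos"]
for g,l,y in((loc(tuple([557,-49.5,172]),0,(-75,0,0)),26,-21.5),(loc(*RK,(-72-100,0,74+34+4)),26,17.7),(loc(*RK,(-72,0,74+34+4)),26,17.7)):
    T,Rt=tcp_for(g,l,y); q,e_=ik(T,Rt,q0); print(g.round(1),q.round(1),e_); q0=q
plan([490,-40,175],26,-5,8)
E
```

```text
[482.  -49.5 172. ] [-16.9 -15.9 133.8  -3.4  36.2  96.9] 2.8421709430404007e-13
[480.1  93.2 169. ] [ -5.7 -15.5 133.9  16.2  38.7  55.9] 1.1368683772161603e-13
[575.4 123.6 169. ] [ -0.9  -0.8 121.1  13.9  35.8  61.8] 1.1800693755503744e-10
tcp tgt [422.3 -34.1 314.3] d [-71.9  -9.2  -9.9] rot deg [-0.18 -1.37 16.55] | 16.61
row x8: [-0.0599, -0.0077, -0.0082, -0.0001, -0.0005, 0.0057]
grasp now [554.2 -48.9 183.3] rpy [179.85 -24.63 -21.49] q [-14.1  -5.3 123.5  -5.3  37.5 100.9] F [-1.  -0.3 -1.8] gap 8.0 t 7.1
```

{"api": "step_arm", "payload": {
  "deltas": [
    [-0.06,-0.008,-0.008,0,-0.0005,0.0057],
    [-0.06,-0.008,-0.008,0,-0.0005,0.0057],
    [-0.06,-0.008,-0.008,0,-0.0005,0.0057],
    [-0.06,-0.008,-0.008,0,-0.0005,0.0057],
    [-0.06,-0.008,-0.008,0,-0.0005,0.0057],
    [-0.06,-0.008,-0.008,0,-0.0005,0.0057],
    [-0.06,-0.008,-0.008,0,-0.0005,0.0057],
    [-0.06,-0.008,-0.008,0,-0.0005,0.0057]
  ]
}}

```text
time: 7.9
tcp_pos: [412.2, -32.3, 292.4]
eef_rot: [-179.6, -23.5, -4.6]
ft_force: [0.3, -0.9, -1.4]
finger_gap: 7.8
```

```bash
python3 - <<'E'
from mv import *
plan(loc(*RK,(-72-100,0,74+34+4)),26,17.7,8)
E
```

```text
tcp tgt [415.4  72.5 308.3] d [  3.2 104.9  15.9] rot deg [-0.11 -2.56 22.08] | 22.23
row x8: [0.0027, 0.0874, 0.0132, -0.0, -0.0009, 0.0077]
grasp now [473.9 -36.1 150.3] rpy [-179.56  -23.49   -4.57] q [-19.8 -15.  135.2  10.6  37.6  67.5] F [ 0.3 -0.9 -1.4] gap 7.8 t 7.9
```

{"api": "step_arm", "payload": {
  "deltas": [
    [0.003,0.087,0.025,0,-0.001,0.0077],
    [0.003,0.087,0.025,0,-0.001,0.0077],
    [0.003,0.087,0.025,0,-0.001,0.0077],
    [0.003,0.087,0.025,0,-0.001,0.0077],
    [0.003,0.087,0.025,0,-0.001,0.0077],
    [0.003,0.087,0.025,0,-0.001,0.0077],
    [0.003,0.087,0.025,0,-0.001,0.0077],
    [0,0,0,0,0,0]
  ]
}}

```text
time: 8.7
tcp_pos: [411.8, 69.1, 310.9]
eef_rot: [-179.5, -25.0, 16.4]
ft_force: [0.3, -0.2, -1.8]
finger_gap: 7.5
```

```bash
python3 - <<'E'
from mv import *
plan(loc(*RK,(-72-100,0,74+34+4)),26,17.7,3)
E
```

```text
tcp tgt [415.4  72.5 308.3] d [ 3.6  3.5 -2.6] rot deg [-0.17 -1.09  1.08] | 1.54
row x3: [0.0081, 0.0078, -0.0057, -0.0002, -0.001, 0.001]
grasp now [474.2  88.9 170.4] rpy [-179.46  -25.01   16.39] q [ -6.3 -16.3 134.1  15.5  40.1  57.2] F [ 0.3 -0.2 -1.8] gap 7.5 t 8.7
```

{"api": "step_arm", "payload": {
  "deltas": [
    [0.008,0.008,-0.005,-0.0002,-0.001,0.001],
    [0.008,0.008,-0.005,-0.0002,-0.001,0.001],
    [0.008,0.008,-0.005,-0.0002,-0.001,0.001],
    [0,0,0,0,0,0]
  ]
}}

```text
time: 9.1
tcp_pos: [415.4, 73.6, 307.0]
eef_rot: [179.9, -25.9, 17.9]
ft_force: [0.7, 1.0, -2.3]
finger_gap: 8.0
```

```bash
python3 - <<'E'
from chk import *
s=manip.get_state();R0=R.from_euler("xyz",s["eef_rot"],degrees=True);gp=s["tcp_pos"]+155*R0.as_matrix()[:,2]
c=loc(tuple(gp),17.7,(72,0,-34+14))
print(c); y=np.radians(17.7)
for n in("scene","top"):
    q=discfit(n,c,14,"A3"); print("along plate x",np.degrees(q[:2]@[np.cos(y),np.sin(y)]),"y",np.degrees(q[:2]@[-np.sin(y),np.cos(y)]))
plan(loc(*RK,(-72-100,0,74+34+4)),26,17.7,1)
E
```

```text
[548.47634359 116.15581604 147.59658096]
scene n 5 slope deg x,y [89.61 27.1 ] z at guess 217.58 sd 0.0 centroid [508.1 102.  147.8]
along plate x 93.60133957071508 y -1.429653684471362
top n 749 slope deg x,y [-0.03  0.54] z at guess 148.13 sd 3.3 centroid [548.5 116.3 148.1]
along plate x 0.1357381980626705 y 0.5263808901038183
tcp tgt [415.4  72.5 308.3] d [ 0.  -1.   1.1] rot deg [ 0.1  -0.09 -0.16] | 0.21
row x1: [0.0003, -0.0066, 0.0076, 0.0003, -0.0002, -0.0004]
grasp now [479.8  94.1 167.7] rpy [179.93 -25.89  17.89] q [ -5.6 -15.3 133.9  16.1  38.5  55.8] F [-0.5  0.5 -2. ] gap 7.8 t 9.2
```

View pics/A3_scene.png

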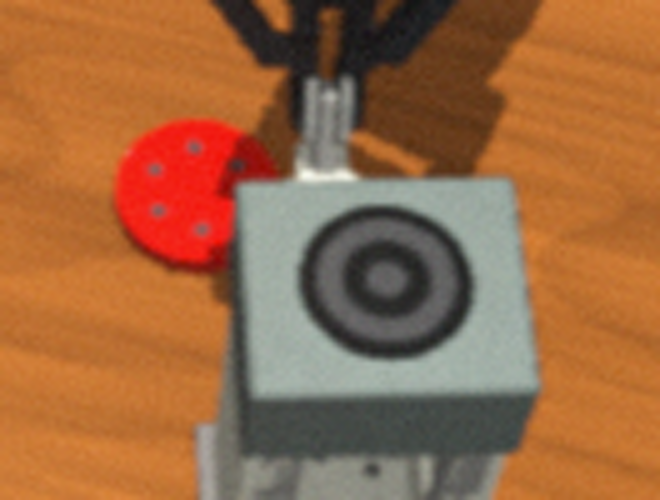

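View pics/A3_top.png

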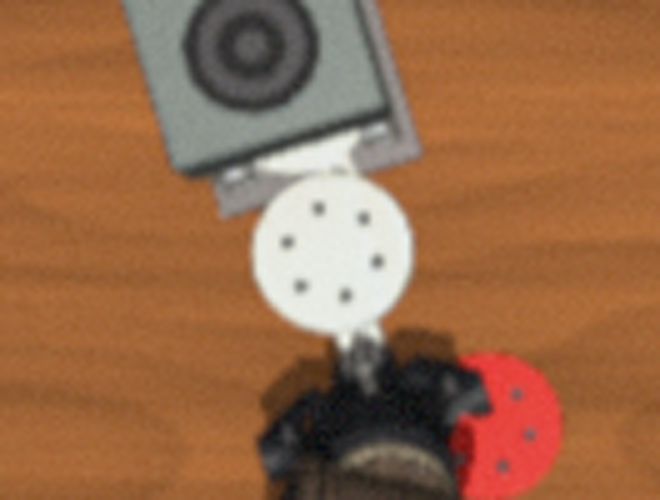

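The disc is level at the mouth (top crop, disc at (332,253)), and its top height of 148 matches the kinematics. Starting the insertion.

{"api": "step_arm", "payload": {
  "deltas": [
    [0.038,0.006,0.012,0.0001,-0.0002,-0.0003],
    [0.038,0.0115,0.006,0,0,0],
    [0.038,0.0115,0.005,0,0,0],
    [0.038,0.0115,0.005,0,0,0],
    [0.038,0.0115,0.005,0,0,0],
    [0.038,0.0115,0.005,0,0,0]
  ]
}}

```text
time: 9.8
tcp_pos: [452.5, 83.1, 313.4]
eef_rot: [179.9, -26.0, 17.6]
ft_force: [0.2, -0.3, -3.7]
finger_gap: 8.1
```

```bash
cat >> mv.py <<'E'
def rackloc(st=None):
    st=st or manip.get_state(); R0=R.from_euler("xyz",st["eef_rot"],degrees=True); gp=st["tcp_pos"]+155*R0.as_matrix()[:,2]
    d=gp-np.array(RK[0]); y=np.radians(RK[1]); print("rack local grasp",np.round([d[0]*np.cos(y)+d[1]*np.sin(y),-d[0]*np.sin(y)+d[1]*np.cos(y),d[2]],1))
E
python3 - <<'E'
from mv import *
rackloc();plan(loc(*RK,(-72-40,0,74+34+4)),26,17.7,4)
E
```

```text
rack local grasp [-133.6   -1.4  117. ]
tcp tgt [472.6  90.8 308.3] d [20.1  7.7 -5.1] rot deg [ 0.05 -0.01  0.08] | 0.1
row x4: [0.0335, 0.0129, -0.0085, 0.0, -0.0, 0.0001]
grasp now [517.2 103.5 174. ] rpy [179.95 -25.97  17.64] q [ -3.8  -9.9 128.8  15.1  37.6  58.5] F [ 0.2 -0.3 -3.7] gap 8.1 t 9.8
```

{"api": "step_arm", "payload": {
  "deltas": [
    [0.0,0.008,-0.03,0,0,0],
    [0.03,0.011,-0.004,0,0,0],
    [0.03,0.011,0,0,0,0],
    [0.03,0.01,0,0,0,0]
  ]
}}

```text
time: 10.2
tcp_pos: [467.3, 89.8, 307.5]
eef_rot: [180.0, -25.9, 17.7]
ft_force: [0.2, 0.4, -1.9]
finger_gap: 8.1
```

```bash
python3 - <<'E'
from mv import *
rackloc();plan(loc(*RK,(-72-15,0,74+34+4)),26,17.7,6)
E
```

```text
rack local grasp [-117.5    0.5  111.1]
tcp tgt [496.4  98.4 308.3] d [29.1  8.6  0.9] rot deg [ 0.05 -0.05  0.06] | 0.09
row x6: [0.0323, 0.0095, 0.001, 0.0, -0.0, 0.0]
grasp now [531.9 110.3 168.1] rpy [179.96 -25.94  17.65] q [ -2.8  -7.  127.   14.9  36.4  59.4] F [ 0.2  0.4 -1.9] gap 8.1 t 10.2
```

{"api": "step_arm", "payload": {
  "deltas": [
    [0.033,0.0095,0.002,0,0,0],
    [0.033,0.0095,0.002,0,0,0],
    [0.033,0.0095,0.002,0,0,0],
    [0.033,0.0095,0.002,0,0,0],
    [0.033,0.0095,0.002,0,0,0],
    [0.03,0.0095,0.002,0,0,0]
  ]
}}

```text
time: 10.8
tcp_pos: [499.4, 99.1, 309.7]
eef_rot: [180.0, -26.0, 17.7]
ft_force: [-1.2, -0.1, -2.4]
finger_gap: 8.1
```

```bash
python3 - <<'E'
from mv import *
rackloc();plan(loc(*RK,(-72-3,0,74+34+2.5)),26,17.7,6)
E
```

```text
rack local grasp [-83.9  -0.4 113.4]
tcp tgt [507.8 102.  306.8] d [ 8.4  2.9 -2.9] rot deg [0.04 0.   0.07] | 0.08
row x6: [0.0093, 0.0032, -0.0032, 0.0, 0.0, 0.0]
grasp now [564.2 119.6 170.4] rpy [179.95 -25.99  17.65] q [ -1.4  -2.5 122.6  14.   36.   61.3] F [-1.2 -0.1 -2.4] gap 8.1 t 10.8
```

{"api": "step_arm", "payload": {
  "deltas": [
    [0.01,0.0032,-0.008,0,0,0],
    [0.01,0.0032,-0.005,0,0,0],
    [0.01,0.0032,-0.004,0,0,0],
    [0.01,0.0032,-0.004,0,0,0],
    [0.01,0.0032,-0.002,0,0,0],
    [0.01,0.0032,-0.002,0,0,0]
  ]
}}

```text
time: 11.4
tcp_pos: [509.3, 102.4, 305.4]
eef_rot: [180.0, -25.9, 17.7]
ft_force: [-1.8, -0.7, -0.7]
finger_gap: 7.9
```

```bash
python3 - <<'E'
from mv import *
rackloc();plan(loc(*RK,(-72,0,74+34+1)),26,17.7,3)
E
```

```text
rack local grasp [-73.6  -0.3 109. ]
tcp tgt [510.7 103.  305.3] d [ 1.3  0.6 -0.1] rot deg [ 0.05 -0.04  0.06] | 0.08
row x3: [0.003, 0.0013, -0.0002, 0.0, -0.0, 0.0001]
grasp now [574.  122.8 166. ] rpy [179.97 -25.95  17.66] q [ -1.   -0.8 121.4  13.9  35.4  61.6] F [-1.8 -0.7 -0.7] gap 7.9 t 11.4
```

{"api": "step_arm", "payload": {
  "deltas": [
    [0.007,0.0025,0,0,0,0],
    [0.007,0.0025,0,0,0,0],
    [0.007,0.0025,0,0,0,0]
  ]
}}

```text
time: 11.7
tcp_pos: [511.3, 103.4, 305.7]
eef_rot: [-179.9, -25.5, 17.7]
ft_force: [-10.7, -3.0, 4.1]
finger_gap: 7.4
```

```bash
python3 - <<'E'
from mv import *
rackloc()
E
```

```text
rack local grasp [-72.3   0.5 108.8]
```

Contact came at -72.3, as expected, with 11 N of push. I set it on the floor with a light push, then release part way.

{"api": "step_arm", "payload": {
  "deltas": [
    [0.002,0,-0.004,0,0,0],
    [0.003,0,-0.004,0,0,0],
    [0.003,0.001,-0.004,0,0,0]
  ]
}}

```text
time: 12.0
tcp_pos: [511.8, 103.4, 306.0]
eef_rot: [-179.9, -25.4, 17.7]
ft_force: [-8.6, -1.8, 5.1]
finger_gap: 7.6
```

```bash
python3 - <<'E'
from mv import *
rackloc();plan(loc(*RK,(-72,0,74+34+1)),26,17.7,3)
E
```

```text
rack local grasp [-72.2   0.5 109. ]
tcp tgt [510.7 103.  305.3] d [-1.1 -0.5 -0.7] rot deg [ 0.09 -0.59 -0.08] | 0.6
row x3: [-0.0024, -0.0011, -0.0016, 0.0001, -0.0005, -0.0001]
grasp now [575. 124. 166.] rpy [-179.89  -25.41   17.74] q [ -0.9  -0.4 121.   13.7  36.   61.9] F [-8.6 -1.8  5.1] gap 7.6 t 12.0
```

{"api": "step_arm", "payload": {
  "deltas": [
    [0,0,0,0,0,0],
    [0,0,0,0,0,0],
    [0,0,0,0,0,0],
    [0,0,0,0,0,0],
    [0,0,0,0,0,0]
  ],
  "fingers": 40
}}

```text
time: 12.5
tcp_pos: [513.5, 103.4, 309.3]
eef_rot: [179.9, -26.0, 17.7]
ft_force: [-0.8, 0.0, -0.3]
finger_gap: 34.1
```

```bash
python3 - <<'E'
from chk import *
rackloc();plan(loc(*RK,(-72,0,109)),26,17.7,3)
for n in("scene","top"):
    p=manip.get_image(n); g=loc(*RK,(-40,0,110)); c=proj(p,g)[0]; r0,c0=int(c[0])-50,int(c[1])-66
    cv2.imwrite(f"pics/A4_{n}.png",cv2.resize(p["color"][r0:r0+100,c0:c0+132,::-1],None,fx=6,fy=6,interpolation=cv2.INTER_CUBIC))
E
```

```text
rack local grasp [-69.2  -0.6 112.9]
tcp tgt [510.7 103.  305.3] d [-2.8 -0.5 -4. ] rot deg [ 0.07 -0.01 -0.  ] | 0.07
row x3: [-0.0063, -0.001, -0.0088, 0.0001, -0.0, -0.0]
grasp now [578.2 123.9 169.9] rpy [179.93 -25.97  17.73] q [ -0.9  -0.5 120.7  13.7  35.8  61.9] F [-0.8  0.  -0.3] gap 34.1 t 12.5
```

View pics/A4_top.png

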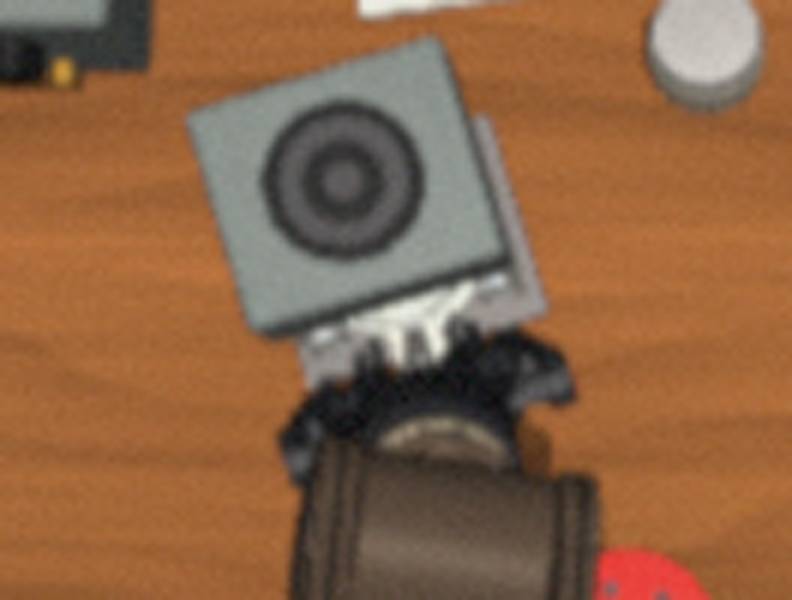

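View pics/A4_scene.png

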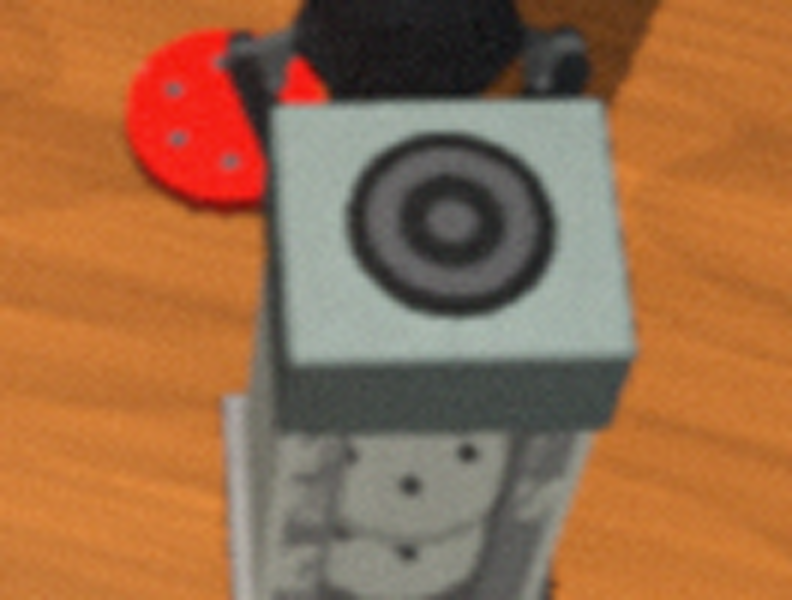

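{"api": "step_arm", "payload": {
  "deltas": [
    [-0.06,-0.017,0.01,0,0,0],
    [-0.11,-0.035,0.02,0,0,0],
    [-0.15,-0.05,0.02,0,0,0],
    [-0.15,-0.05,0.02,0,0,0],
    [-0.1,-0.03,0.02,0,0,0]
  ]
}}

```text
time: 13.1
tcp_pos: [424.4, 75.4, 322.0]
eef_rot: [180.0, -25.8, 17.8]
ft_force: [-0.1, -0.6, 0.7]
finger_gap: 34.1
```

```bash
cat > homechk.py <<'E'
import sys
from chk import *
tag=sys.argv[1]; zs={"tall":74+14,"top":130+5,"bottom":25}
for n in("scene","top"):
    p=manip.get_image(n); im=p["color"][:,:,::-1].copy(); g=loc(*RK,(0,0,110)); c=proj(p,g)[0]; r0,c0=int(c[0])-55,int(c[1])-66
    s=6; big=cv2.resize(im[r0:r0+100,c0:c0+132],None,fx=s,fy=s,interpolation=cv2.INTER_CUBIC); cv2.imwrite(f"pics/{tag}_{n}.png",big)
    ov=big.copy()
    for k,col in(("tall",(0,255,0)),("top",(255,0,0)),("bottom",(0,0,255))):
        a=np.linspace(0,2*np.pi,200); X=np.array([loc(*RK,(45*np.cos(t),45*np.sin(t),zs[k])) for t in a]); q=((proj(p,X)-[r0,c0]+.5)*s)[:,::-1].astype(int); cv2.polylines(ov,[q.reshape(-1,1,2)],True,col,1)
        f=np.array([loc(*RK,(x,0,zs[k]-{"tall":14,"top":5,"bottom":5}[k]+z)) for x,z in((-56,6),(-76,41))]); q=((proj(p,f)-[r0,c0]+.5)*s)[:,::-1].astype(int); cv2.polylines(ov,[q.reshape(-1,1,2)],False,col,1)
    cv2.imwrite(f"pics/{tag}o_{n}.png",ov); pickle.dump(p,open(f"{tag}_{n}.pkl","wb"))
    r,cc=np.mgrid[r0:r0+100,c0:c0+132]; P=pts(p,r.ravel(),cc.ravel()); d=P-np.array(RK[0]); y=np.radians(RK[1]); L=np.c_[d[:,0]*np.cos(y)+d[:,1]*np.sin(y),-d[:,0]*np.sin(y)+d[:,1]*np.cos(y),d[:,2]]
    for k,f0 in(("tall",74),("top",130),("bottom",20)):
        f=L[(L[:,0]<-62)&(L[:,0]>-100)&(abs(L[:,1])<25)&(L[:,2]>f0+25)&(L[:,2]<f0+52)]; 
        if len(f): print(n,k,"fin pts",len(f),"mean",f.mean(0).round(1),"min x",f[:,0].min().round(1),"max z",f[:,2].max().round(1))
        t=L[(abs(L[:,1])<25)&(abs(L[:,0])<43)&(abs(L[:,2]-zs[k])<8)]
        if len(t)>5:
            a=np.c_[t[:,:2],np.ones(len(t))]; q=np.linalg.lstsq(a,t[:,2],rcond=None)[0]; print("   disc top",len(t),np.median(t[:,2]).round(1),"slopes",np.degrees(q[:2]).round(1),"maxx",t[:,0].max().round(1))
E
python3 homechk.py A5; python3 -c "
from mv import *
rackloc();plan(loc(*B,(-72,0,34+100)),30,-18.5,12)"
```

```text
disc top 363 87.8 slopes [-2.   0.6] maxx 42.9
   disc top 195 24.6 slopes [-0.5 -1.8] maxx 42.7
top tall fin pts 26 mean [-72.9   0.4 114.6] min x -82.3 max z 121.9
   disc top 32 87.5 slopes [ 1.7 -1.4] maxx -35.9
top bottom fin pts 24 mean [-71.9 -13.7  62. ] min x -80.3 max z 68.3
   disc top 19 26.0 slopes [6.4 0.4] maxx -31.2
rack local grasp [-162.8    0.   125.8]
tcp tgt [ 447.  -271.9  268.2] d [  22.6 -347.3  -54. ] rot deg [ 1.000e-02 -4.180e+00 -3.624e+01] | 36.48
row x12: [0.0126, -0.193, -0.03, 0.0, -0.001, -0.0084]
grasp now [488.9  96.  182.8] rpy [179.96 -25.89  17.78] q [ -5.2 -15.2 132.1  15.3  40.   57.2] F [ 0.3 -0.4 -0.7] gap 34.4 t 13.2
```

View pics/A5o_top.png

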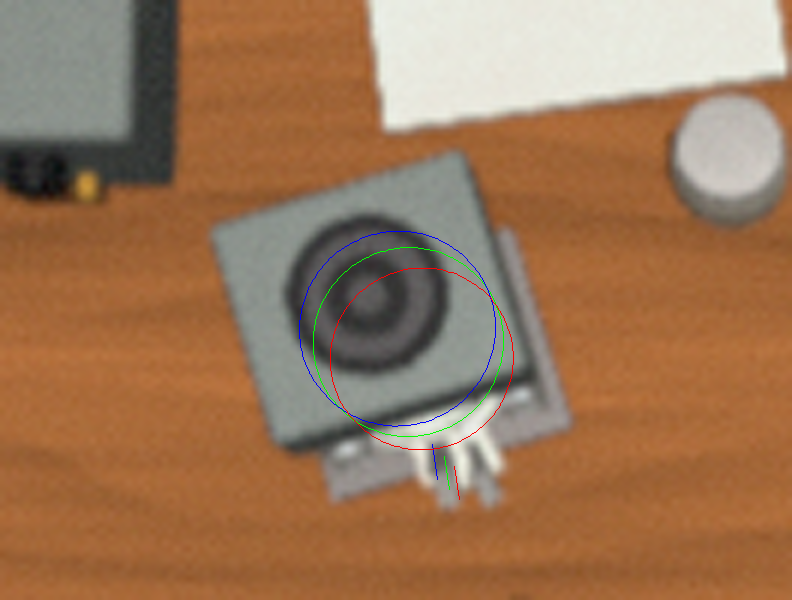

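View pics/A5o_scene.png

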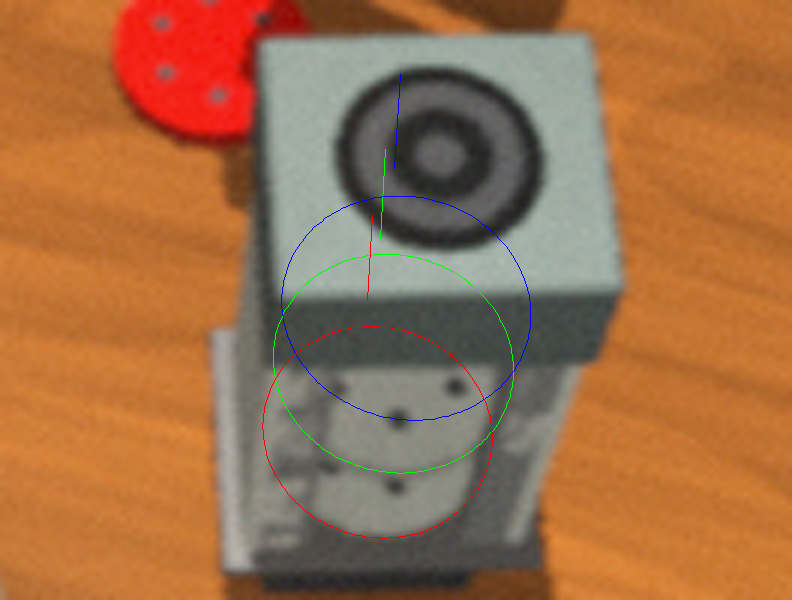

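The thick plate's rear rim lies on the predicted home outline (green, scene overlay) and it is level at 87.8 (expected 88). Loaded plate is in place too. On to the thin plate.

{"api": "step_arm", "payload": {
  "deltas": [
    [0.0126,-0.2,-0.02,0,-0.001,-0.0084],
    [0.0126,-0.2,-0.02,0,-0.001,-0.0084],
    [0.0126,-0.2,-0.02,0,-0.001,-0.0084],
    [0.0126,-0.2,-0.02,0,-0.001,-0.0084],
    [0.0126,-0.2,-0.02,0,-0.001,-0.0084],
    [0.0126,-0.2,-0.02,0,-0.001,-0.0084],
    [0.0126,-0.2,-0.02,0,-0.001,-0.0084],
    [0.0126,-0.2,-0.02,0,-0.001,-0.0084],
    [0.0126,-0.2,-0.02,0,-0.001,-0.0084],
    [0.0126,-0.2,-0.02,0,-0.001,-0.0084],
    [0.0126,-0.2,-0.02,0,-0.001,-0.0084],
    [0,0,0,0,0,0]
  ],
  "fingers": 60
}}

```text
time: 14.4
tcp_pos: [447.7, -268.9, 289.8]
eef_rot: [179.6, -30.6, -16.7]
ft_force: [0.6, 0.7, 0.5]
finger_gap: 51.4
```

```bash
python3 -c "
from mv import *
plan(loc(*B,(-72,0,34+50)),30,-18.5,6)"
```

```text
tcp tgt [ 447.  -271.9  218.2] d [ -0.7  -3.  -71.5] rot deg [ 0.52  0.42 -1.61] | 1.75
row x6: [-0.0007, -0.0033, -0.0795, 0.0002, 0.0002, -0.0007]
grasp now [ 522.9 -292.6  156.3] rpy [179.58 -30.56 -16.67] q [-44.1   0.6 122.3  25.5  31.8  43.9] F [0.6 0.7 0.5] gap 51.4 t 14.4
```

{"api": "step_arm", "payload": {
  "deltas": [
    [0,-0.0035,-0.08,0.0002,0.0002,-0.0007],
    [0,-0.0035,-0.08,0.0002,0.0002,-0.0007],
    [0,-0.0035,-0.08,0.0002,0.0002,-0.0007],
    [0,-0.0035,-0.08,0.0002,0.0002,-0.0007],
    [0,-0.0035,-0.08,0.0002,0.0002,-0.0007],
    [0,-0.0035,-0.07,0.0002,0.0002,-0.0007],
    [0,0,0,0,0,0]
  ]
}}

```text
time: 15.1
tcp_pos: [447.3, -268.4, 210.5]
eef_rot: [-179.9, -29.6, -18.3]
ft_force: [-0.4, 0.6, -0.0]
finger_gap: 51.2
```

```bash
python3 - <<'E'
from mv import *; from h import *
plan(loc(*B,(-72,0,34)),30,-18.5,6)
for n in("scene","top"):
    p=manip.get_image(n); c=proj(p,loc(*B,(-40,0,20)))[0]; r0,c0=int(c[0])-50,int(c[1])-66
    cv2.imwrite(f"pics/B1_{n}.png",cv2.resize(p["color"][r0:r0+100,c0:c0+132,::-1],None,fx=5,fy=5,interpolation=cv2.INTER_CUBIC))
E
```

```text
tcp tgt [ 447.  -271.9  168.2] d [ -0.2  -3.5 -42.2] rot deg [-0.21 -0.31 -0.25] | 0.45
row x6: [-0.0003, -0.0039, -0.0469, -0.0001, -0.0001, -0.0001]
grasp now [ 520.1 -292.1   75.8] rpy [-179.88  -29.64  -18.31] q [-44.    8.6 123.9  32.4  23.8  37.2] F [-0.4  0.6 -0. ] gap 51.2 t 15.1
```

View pics/B1_top.png

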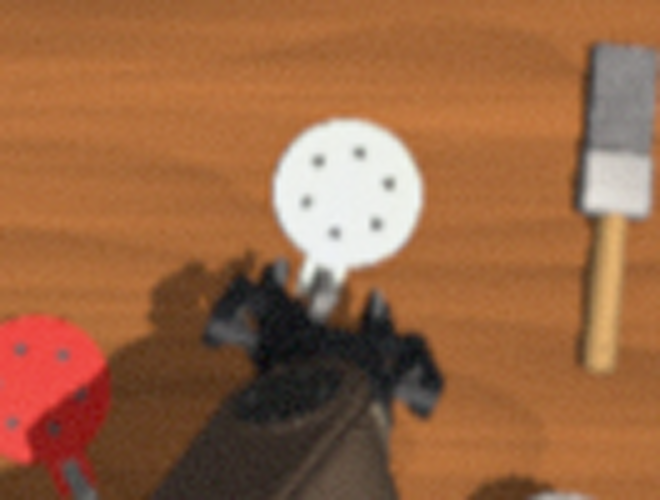

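View pics/B1_scene.png

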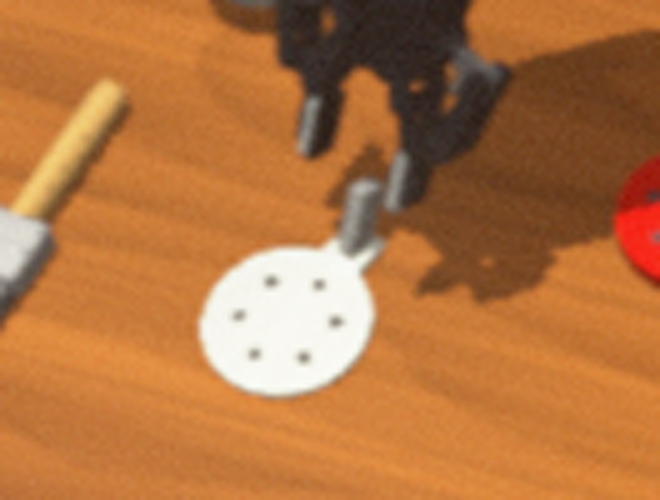

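The thin white plate's fin (top crop (322,288)) lies between the fingers at (280,272) and (376,305). A small correction in y, then down.

{"api": "step_arm", "payload": {
  "deltas": [
    [0,-0.006,-0.045,-0.0001,-0.0001,-0.0001],
    [0,-0.006,-0.045,-0.0001,-0.0001,-0.0001],
    [0,-0.006,-0.045,-0.0001,-0.0001,-0.0001],
    [0,-0.004,-0.045,-0.0001,-0.0001,-0.0001],
    [0,-0.003,-0.045,-0.0001,-0.0001,-0.0001],
    [0,-0.002,-0.045,0,0,0],
    [0,0,0,0,0,0]
  ]
}}

```text
time: 15.9
tcp_pos: [448.5, -274.3, 170.3]
eef_rot: [179.7, -30.3, -18.4]
ft_force: [-0.6, 0.2, 0.1]
finger_gap: 51.6
```

```bash
python3 -c "
from mv import *
plan(loc(*B,(-72,0,34)),30,-18.5,1)"
```

```text
tcp tgt [ 447.  -271.9  168.2] d [-1.5  2.5 -2.1] rot deg [ 0.31  0.2  -0.01] | 0.37
row x1: [-0.0098, 0.0164, -0.0138, 0.0009, 0.0006, -0.0]
grasp now [ 522.5 -299.6   36.5] rpy [179.73 -30.29 -18.36] q [-44.4  13.7 123.6  40.9  19.4  28. ] F [-0.6  0.2  0.1] gap 51.6 t 15.9
```

{"api": "step_arm", "payload": {
  "deltas": [
    [-0.01,0.015,-0.012,0.0009,0.0006,0],
    [0,0,0,0,0,0]
  ]
}}

```text
time: 16.1
tcp_pos: [446.8, -271.9, 168.0]
eef_rot: [-179.9, -29.9, -18.5]
ft_force: [-0.6, -0.3, 0.2]
finger_gap: 51.4
```

```bash
python3 -c "
from mv import *
plan(loc(*B,(-72,0,34)),30,-18.5,1)"
```

```text
tcp tgt [ 447.  -271.9  168.2] d [0.2 0.  0.2] rot deg [-0.07 -0.06 -0.01] | 0.09
row x1: [0.0013, 0.0002, 0.0015, -0.0002, -0.0002, -0.0]
grasp now [ 520.2 -296.3   33.7] rpy [-179.95  -29.93  -18.52] q [-44.3  13.7 123.9  40.8  19.5  28.2] F [-0.6 -0.3  0.2] gap 51.4 t 16.1
```

{"api": "step_arm", "payload": {
  "deltas": [
    [0,0,0,0,0,0],
    [0,0,0,0,0,0],
    [0,0,0,0,0,0],
    [0,0,0,0,0,0],
    [0,0,0,0,0,0],
    [0,0,0,0,0,0],
    [0,0,0,0,0,0],
    [0,0,0,0,0,0]
  ],
  "fingers": 0,
  "grip_force": 110
}}

```text
time: 16.9
tcp_pos: [447.1, -272.0, 169.0]
eef_rot: [180.0, -30.0, -18.5]
ft_force: [0.5, 1.0, 0.0]
finger_gap: 7.5
```

```bash
python3 -c "
from mv import *; from kin import *
plan(loc(*B,(-72,0,34)),30,-18.5,1)
s=manip.get_state();q0=s['qpos']
for g,y in ((loc(*B,(-72,0,240)),-18.5),([480,-200,230],-15),([478,-40,230],0),(loc(*RK,(-72-100,0,130+34+3)),17.7),(loc(*RK,(-72,0,130+34+3)),17.7)):
    T,Rt=tcp_for(g,30,y); q,er=ik(T,Rt,q0); print(T.round(0),q.round(1),er.round(2)); q0=q
"
```

```text
tcp tgt [ 447.  -271.9  168.2] d [-0.   0.1 -0.8] rot deg [ 0.01  0.02 -0.02] | 0.03
row x1: [-0.0002, 0.0006, -0.005, 0.0, 0.0001, -0.0001]
grasp now [ 520.6 -296.5   34.8] rpy [179.99 -30.02 -18.48] q [-44.3  13.6 123.9  40.8  19.5  28.2] F [0.5 1.  0. ] gap 7.5 t 16.9
[ 447. -272.  374.] [-44.2  -5.7 118.4  19.2  41.4  52.8] 0.0
[ 405. -180.  364.] [-39.1 -17.  129.   17.9  41.6  55.3] 0.0
[400. -40. 364.] [-22.3 -24.  134.   16.1  43.1  58.6] 0.0
[406.  70. 358.] [ -6.6 -21.9 133.1  17.8  42.4  55.3] 0.0
[502. 100. 358.] [ -1.5  -6.4 120.8  15.5  37.9  60.9] 0.0
```

{"api": "step_arm", "payload": {
  "deltas": [
    [0,0,0.06,0,0,0],
    [0,0,0.15,0,0,0],
    [0,0,0.22,0,0,0],
    [0,0,0.25,0,0,0],
    [0,0,0.25,0,0,0],
    [0,0,0.25,0,0,0],
    [0,0,0.2,0,0,0],
    [0,0,0,0,0,0]
  ]
}}

```text
time: 17.7
tcp_pos: [443.2, -268.4, 378.6]
eef_rot: [-179.7, -29.2, -18.6]
ft_force: [0.6, -1.5, -1.3]
finger_gap: 8.1
```

```bash
python3 - <<'E'
from chk import *
s=manip.get_state();R0=R.from_euler("xyz",s["eef_rot"],degrees=True);gp=s["tcp_pos"]+155*R0.as_matrix()[:,2]; print(gp,s["eef_rot"],s["finger_gap"])
c=loc(tuple(gp),-18.5,(72,0,-34.8+5)); print(c); y=np.radians(-18.5)
q=discfit("scene",c,5,"B2"); print("along plate x",np.degrees(q[:2]@[np.cos(y),np.sin(y)]),"y",np.degrees(q[:2]@[-np.sin(y),np.cos(y)]))
plan([480,-190,230],30,-13,6)
E
```

```text
[ 515.11933685 -291.57857272  243.2294818 ] [-179.65276835  -29.15760632  -18.59025065] 8.084856261261036
[ 583.39864003 -314.42450798  213.4294818 ]
scene n 908 slope deg x,y [-0.63  0.26] z at guess 212.1 sd 1.63 centroid [ 584.  -314.1  212.1]
along plate x -0.6777050861685584 y 0.04562553366457166
tcp tgt [ 404.5 -172.6  364.2] d [-38.3  95.4 -11.6] rot deg [-0.7  -0.95  5.4 ] | 5.52
row x6: [-0.0425, 0.106, -0.0129, -0.0003, -0.0004, 0.0025]
grasp now [ 514.2 -290.6  240.1] rpy [-179.52  -28.9   -18.63] q [-44.3  -6.4 119.   18.6  42.8  53.3] F [-0.2  0.7 -2. ] gap 7.5 t 17.75
```

View pics/B2_scene.png

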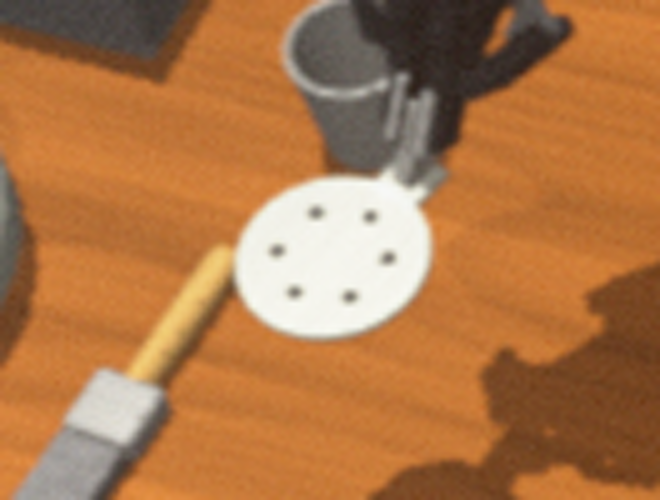

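Held level in the grip. Moving back and then across to the mouth.

{"api": "step_arm", "payload": {
  "deltas": [
    [-0.043,0.106,0,-0.0003,-0.0005,0.0025],
    [-0.043,0.106,0,-0.0003,-0.0005,0.0025],
    [-0.043,0.106,0,-0.0003,-0.0005,0.0025],
    [-0.043,0.106,0,-0.0003,-0.0005,0.0025],
    [-0.043,0.106,0,-0.0003,-0.0005,0.0025],
    [-0.043,0.106,0,-0.0003,-0.0005,0.0025]
  ]
}}

```text
time: 18.35
tcp_pos: [399.6, -168.5, 358.6]
eef_rot: [-179.1, -28.5, -13.3]
ft_force: [0.1, -0.1, -1.5]
finger_gap: 7.8
```

```bash
python3 -c "
from mv import *
plan(loc(*RK,(-72-105,0,130+34.8+3)),30,17.7,12)"
```

```text
tcp tgt [401.5  68.1 359. ] d [  1.9 236.6   0.4] rot deg [-0.73 -1.54 30.52] | 30.57
row x12: [0.0011, 0.1315, 0.0002, -0.0002, -0.0004, 0.0071]
grasp now [ 472.2 -183.1  222.4] rpy [-179.11  -28.51  -13.26] q [-38.6 -18.  130.3  18.5  43.4  53.7] F [ 0.1 -0.1 -1.5] gap 7.8 t 18.35
```

{"api": "step_arm", "payload": {
  "deltas": [
    [0.001,0.1315,0.013,-0.0002,-0.0005,0.0071],
    [0.001,0.1315,0.013,-0.0002,-0.0005,0.0071],
    [0.001,0.1315,0.013,-0.0002,-0.0005,0.0071],
    [0.001,0.1315,0.013,-0.0002,-0.0005,0.0071],
    [0.001,0.1315,0.013,-0.0002,-0.0005,0.0071],
    [0.001,0.1315,0.013,-0.0002,-0.0005,0.0071],
    [0.001,0.1315,0.013,-0.0002,-0.0005,0.0071],
    [0.001,0.1315,0.013,-0.0002,-0.0005,0.0071],
    [0.001,0.1315,0.013,-0.0002,-0.0005,0.0071],
    [0.001,0.12,0.013,-0.0002,-0.0005,0.0071],
    [0.001,0.1,0.01,-0.0002,-0.0005,0.0065],
    [0,0,0,0,0,0]
  ]
}}

```text
time: 19.55
tcp_pos: [389.7, 55.0, 341.8]
eef_rot: [-178.2, -26.7, 15.6]
ft_force: [0.3, -0.0, -1.7]
finger_gap: 7.9
```

```bash
python3 -c "
from mv import *
rackloc();plan(loc(*RK,(-72-105,0,130+34.8+3)),30,17.7,2)"
```

```text
rack local grasp [-200.1   -6.4  146.3]
tcp tgt [401.5  68.1 359. ] d [11.9 13.1 17.2] rot deg [-0.59 -3.65  1.22] | 3.9
row x2: [0.0396, 0.0436, 0.0575, -0.0008, -0.0051, 0.0017]
grasp now [455.3  78.5 203.3] rpy [-178.17  -26.67   15.61] q [ -9.3 -23.4 135.8  17.9  45.2  54.5] F [ 0.3 -0.  -1.7] gap 7.9 t 19.55
```

{"api": "step_arm", "payload": {
  "deltas": [
    [0.01,0.02,0.035,-0.0004,-0.003,0.0009],
    [0.02,0.022,0.035,-0.0003,-0.003,0.0009],
    [0.02,0.022,0.03,-0.0003,-0.002,0.0008],
    [0.02,0.02,0.02,-0.0003,-0.001,0.0005],
    [0,0,0,0,0,0]
  ]
}}

```text
time: 20.05
tcp_pos: [395.3, 65.5, 348.6]
eef_rot: [-179.5, -27.4, 17.6]
ft_force: [-1.3, -0.1, -1.9]
finger_gap: 7.9
```

```bash
python3 -c "
from mv import *
rackloc();plan(loc(*RK,(-72-105,0,130+34.8+3)),30,17.7,2)"
```

```text
rack local grasp [-190.     0.5  153.9]
tcp tgt [401.5  68.1 359. ] d [ 6.2  2.6 10.5] rot deg [ 0.42 -2.63 -0.11] | 2.67
row x2: [0.0207, 0.0086, 0.0349, 0.0006, -0.0037, -0.0001]
grasp now [462.9  88.3 210.9] rpy [-179.54  -27.36   17.59] q [ -7.4 -22.7 134.7  16.8  44.4  55.3] F [-1.3 -0.1 -1.9] gap 7.9 t 20.05
```

{"api": "step_arm", "payload": {
  "deltas": [
    [0.025,0.01,0.045,0.0006,-0.005,-0.0001],
    [0.02,0.008,0.035,0.0005,-0.0035,0],
    [0,0,0,0,0,0]
  ]
}}

```text
time: 20.35
tcp_pos: [398.2, 67.0, 353.3]
eef_rot: [-179.8, -28.7, 18.0]
ft_force: [-0.0, -1.0, -1.9]
finger_gap: 7.8
```

```bash
python3 -c "
from mv import *
rackloc();plan(loc(*RK,(-72-105,0,130+34.8+3)),30,17.7,1)"
```

```text
rack local grasp [-183.6    0.9  160.3]
tcp tgt [401.5  68.1 359. ] d [3.3 1.1 5.7] rot deg [ 0.24 -1.3  -0.36] | 1.37
row x1: [0.0222, 0.0073, 0.0382, 0.0007, -0.0036, -0.001]
grasp now [468.8  90.5 217.3] rpy [-179.8   -28.69   17.97] q [ -7.2 -22.8 134.3  17.5  43.6  54.7] F [-0.  -1.  -1.9] gap 7.8 t 20.35
```

{"api": "step_arm", "payload": {
  "deltas": [
    [0.03,0.009,0.05,0.0008,-0.005,-0.001],
    [0.01,0,0.02,0.0002,-0.002,-0.0005],
    [0,0,0,0,0,0]
  ]
}}

```text
time: 20.65
tcp_pos: [401.5, 67.8, 358.2]
eef_rot: [-180.0, -30.0, 17.7]
ft_force: [-2.5, -1.8, -3.3]
finger_gap: 8.2
```

```bash
python3 -c "
from chk import *
rackloc();plan(loc(*RK,(-72-105,0,130+34.8+3)),30,17.7,1)
s=manip.get_state();R0=R.from_euler('xyz',s['eef_rot'],degrees=True);gp=s['tcp_pos']+155*R0.as_matrix()[:,2]
c=loc(tuple(gp),17.7,(72,0,-34.8+5)); y=np.radians(17.7); print(c)
q=discfit('top',c,5,'B3'); print('along plate x',np.degrees(q[:2]@[np.cos(y),np.sin(y)]),'y',np.degrees(q[:2]@[-np.sin(y),np.cos(y)]))"
```

```text
rack local grasp [-177.2   -0.2  166.9]
tcp tgt [401.5  68.1 359. ] d [0.  0.3 0.8] rot deg [-0.03 -0.04 -0.04] | 0.07
row x1: [0.0003, 0.0023, 0.0056, -0.0001, -0.0001, -0.0001]
grasp now [475.2  91.5 223.9] rpy [-179.95  -29.97   17.72] q [ -7.1 -22.7 133.8  18.   42.8  54.7] F [-2.5 -1.8 -3.3] gap 8.2 t 20.65
[543.80684564 113.36079129 194.11560056]
top n 334 slope deg x,y [-3.  -1.5] z at guess 182.68 sd 2.71 centroid [528.4 108.6 183.5]
along plate x -3.3102239971336647 y -0.5212300385039651
```

View pics/B3_top.png

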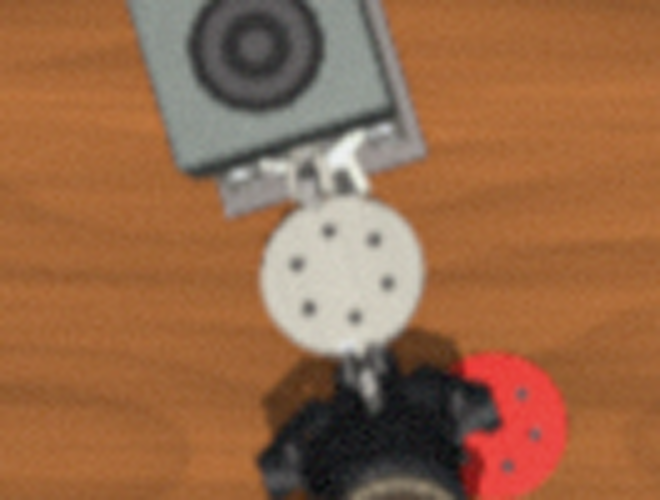

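The disc reads about 11 mm lower than it should, and there's contact force. It probably touched the thick plate's fin while the arm was sagging. I'll look closely before going on.

```bash
python3 - <<'E'
from chk import *
s=manip.get_state();print(s["ft_force"],s["wrist_torque"],s["time"])
p=pickle.load(open("B3_top.pkl","rb")); p2=manip.get_image("scene")
c=proj(p2,loc(*RK,(-90,0,140)))[0]; r0,c0=int(c[0])-50,int(c[1])-66
cv2.imwrite("pics/B3_scene.png",cv2.resize(p2["color"][r0:r0+110,c0:c0+132,::-1],None,fx=5,fy=5,interpolation=cv2.INTER_CUBIC))
y=np.radians(17.7)
im=p["color"].astype(int)
r,cc=np.mgrid[200:280,240:360];r=r.ravel();cc=cc.ravel();P=pts(p,r,cc);d=P-np.array(RK[0]);L=np.c_[d[:,0]*np.cos(y)+d[:,1]*np.sin(y),-d[:,0]*np.sin(y)+d[:,1]*np.cos(y),d[:,2]]
px=im[r,cc]; w=(px.min(1)>100)&(px.max(1)-px.min(1)<45)
for x0 in range(-190,-40,8):
    t=L[w&(L[:,0]>=x0)&(L[:,0]<x0+8)&(abs(L[:,1])<42)&(L[:,2]>20)]
    if len(t): print(x0,len(t),"z med",np.median(t[:,2]).round(1),"p10/90",np.percentile(t[:,2],[10,90]).round(1),"y",t[:,1].min().round(0),t[:,1].max().round(0))
E
```

```text
[-3.19664409 -2.0958467  -3.06798711] [-0.54980163  1.34755984 -0.20522863] 20.7
-166 13 z med 162.3 p10/90 [139.3 164.2] y -10.0 11.0
-158 39 z med 130.3 p10/90 [126.1 134. ] y -24.0 22.0
-150 62 z med 128.8 p10/90 [125.5 133.6] y -31.0 32.0
-142 79 z med 127.8 p10/90 [125.6 132.6] y -37.0 38.0
-134 89 z med 126.5 p10/90 [121.6 131.2] y -41.0 42.0
-126 85 z med 123.9 p10/90 [120.2 128.6] y -41.0 41.0
-118 87 z med 122.7 p10/90 [119.2 126.9] y -42.0 41.0
-110 89 z med 121.0 p10/90 [117.6 126. ] y -41.0 42.0
-102 83 z med 119.8 p10/90 [114.3 124.1] y -41.0 42.0
-94 74 z med 118.1 p10/90 [114.7 121.6] y -37.0 38.0
-86 64 z med 115.2 p10/90 [110.7 120.2] y -31.0 33.0
-78 37 z med 115.5 p10/90 [110.3 128. ] y -22.0 22.0
-70 25 z med 127.9 p10/90 [ 61.7 133.9] y -22.0 14.0
-62 35 z med 94.3 p10/90 [ 26.7 133.5] y -21.0 16.0
-54 76 z med 237.7 p10/90 [ 31.9 243.6] y -41.0 42.0
-46 169 z med 239.3 p10/90 [ 49.7 244.2] y -42.0 42.0
```

View pics/B3_scene.png

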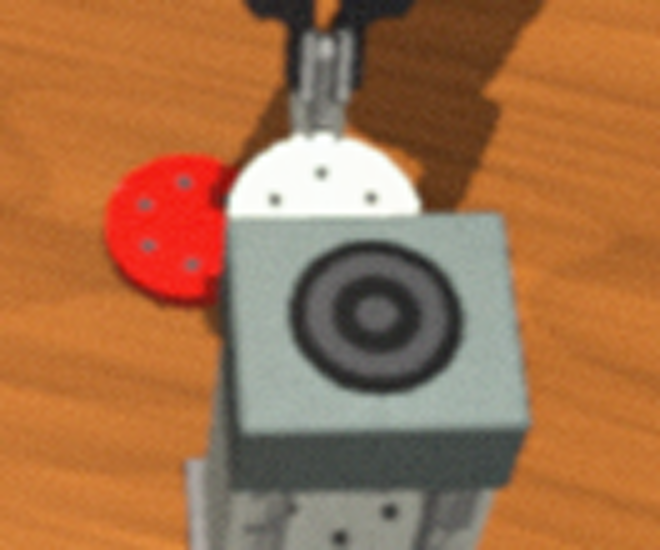

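The thin plate's nose has gone under the thick plate's overhanging fin and turned it about 11° nose-down in the grip. I'll back it out down and away, then check both plates.

{"api": "step_arm", "payload": {
  "deltas": [
    [0,0,-0.03,0,0,0],
    [-0.005,-0.002,-0.035,0,0,0],
    [-0.02,-0.007,-0.02,0,0,0],
    [-0.03,-0.01,0,0,0,0]
  ]
}}

```text
time: 21.15
tcp_pos: [394.7, 64.6, 348.0]
eef_rot: [179.9, -30.5, 17.7]
ft_force: [-0.4, -0.0, -2.5]
finger_gap: 7.5
```

```bash
python3 -c "
from mv import *
rackloc();plan(loc(*RK,(-72-105,0,130+34.8+3)),30,17.7,1)"
```

```text
rack local grasp [-183.3   -1.5  157.5]
tcp tgt [401.5  68.1 359. ] d [ 6.9  3.5 11. ] rot deg [-0.1   0.54  0.08] | 0.55
row x1: [0.0458, 0.0232, 0.0735, -0.0003, 0.0015, 0.0002]
grasp now [469.8  88.3 214.5] rpy [179.93 -30.54  17.66] q [ -7.8 -23.4 135.4  19.1  41.5  53.2] F [-0.4 -0.  -2.5] gap 7.5 t 21.15
```

{"api": "step_arm", "payload": {
  "deltas": [
    [-0.05,-0.03,0,0,0,0],
    [-0.06,-0.06,0.01,0,0,0],
    [-0.04,-0.1,0.01,0,0,0],
    [0,-0.15,0.01,0,0,0],
    [0,-0.15,0.01,0,0,0],
    [0,-0.15,0.01,0,0,0]
  ]
}}

```text
time: 21.75
tcp_pos: [370.0, -33.3, 361.0]
eef_rot: [179.3, -31.6, 18.1]
ft_force: [0.4, 0.8, -0.9]
finger_gap: 7.6
```

```bash
python3 homechk.py C1; python3 - <<'E'
from chk import *
rackloc();plan(loc(*RK,(-72-105,0,130+34.8+3)),30,17.7,1)
p=pickle.load(open("C1_scene.pkl","rb")); c=proj(p,loc(*RK,(-120,0,120)))[0]; r0,c0=int(c[0])-60,int(c[1])-90
cv2.imwrite("pics/C1w.png",cv2.resize(p["color"][r0:r0+130,c0:c0+160,::-1],None,fx=4.5,fy=4.5,interpolation=cv2.INTER_CUBIC))
E
```

```text
disc top 360 87.6 slopes [-1.2  0.4] maxx 42.4
   disc top 198 24.9 slopes [ 0.8 -0.6] maxx 42.2
top tall fin pts 30 mean [-73.3   3.9 114.5] min x -82.7 max z 122.9
   disc top 38 89.1 slopes [-4.   1.8] maxx -36.1
top bottom fin pts 24 mean [-71.9 -13.7  61.9] min x -80.5 max z 71.6
   disc top 22 26.7 slopes [10.4 -2.4] maxx -31.3
rack local grasp [-234.   -89.9  172.5]
tcp tgt [401.5  68.1 359. ] d [ 31.1 102.5  -2.4] rot deg [0.12 1.73 0.19] | 1.75
row x1: [0.2071, 0.6833, -0.0163, 0.0003, 0.0048, 0.0005]
grasp now [448.4 -11.3 229.5] rpy [179.26 -31.61  17.89] q [-25.3 -29.3 137.7  27.1  50.2  33.4] F [-0.3 -0.2 -1.5] gap 7.4 t 21.85
```

View pics/C1o_top.png

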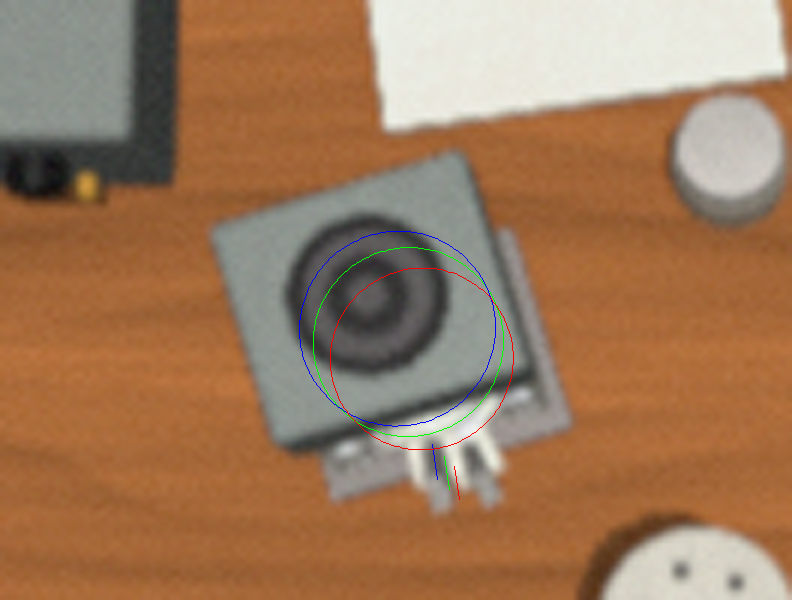

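View pics/C1o_scene.png

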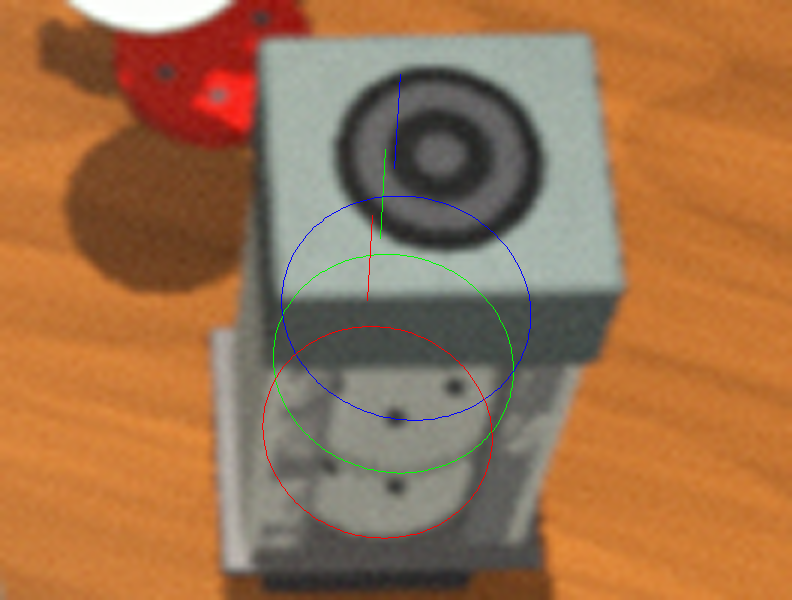

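View pics/C1w.png

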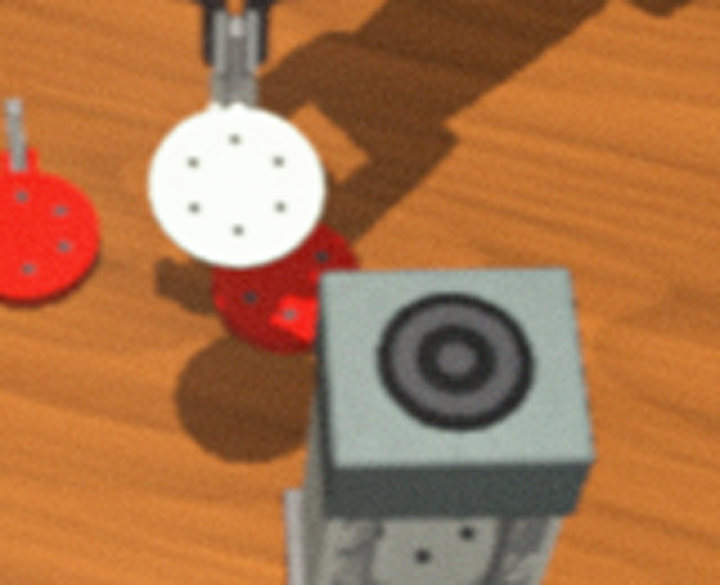

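The thick plate is still home and level: same rear rim, top at 87.6, just turned about 3° about its own axis. The loaded plate is unchanged. Now measure the thin plate's tilt in the grip.

```bash
cat > tilt.py <<'E'
from chk import *
def tilt(tag,dz=-30,yaw=None,cams=("scene","top")):
    out=[]
    for n in cams:
        p=manip.get_image(n); s=manip.get_state();R0=R.from_euler("xyz",s["eef_rot"],degrees=True);gp=s["tcp_pos"]+155*R0.as_matrix()[:,2]; yw=s["eef_rot"][2] if yaw is None else yaw; y=np.radians(yw)
        c=proj(p,loc(tuple(gp),yw,(60,0,dz)))[0]; r,cc=np.mgrid[max(0,int(c[0])-45):int(c[0])+45,int(c[1])-45:int(c[1])+45]; r=r.ravel();cc=cc.ravel()
        P=pts(p,r,cc);px=p["color"].astype(int)[r,cc]; d=P-gp; L=np.c_[d[:,0]*np.cos(y)+d[:,1]*np.sin(y),-d[:,0]*np.sin(y)+d[:,1]*np.cos(y),d[:,2]]
        w=(px.min(1)>115)&(px.max(1)-px.min(1)<40)&(L[:,0]>35)&(L[:,0]<125)&(abs(L[:,1])<48)&(L[:,2]<-12)&(L[:,2]>-70)
        Q=L[w]
        for _ in range(4):
            a=np.c_[Q[:,:2],np.ones(len(Q))]; q=np.linalg.lstsq(a,Q[:,2],rcond=None)[0]; e=Q[:,2]-a@q; Q=Q[abs(e)<2.5*e.std()+.1]
        print(n,"rpy",s["eef_rot"].round(2),"n",len(Q),"slope along x",np.degrees(np.arctan(q[0])).round(2),"y",np.degrees(np.arctan(q[1])).round(2),"sd",e.std().round(2),"z(72)",(q[0]*72+q[2]).round(1),"x range",np.percentile(Q[:,0],[1,99]).round(1),"y",np.percentile(Q[:,1],[1,99]).round(1),"cen",Q.mean(0).round(1))
E
python3 -c "
from tilt import *; tilt('c')
from kin import *
q0=manip.get_state()['qpos']
for lean in (38,40,42,44):
  for g,y in ((loc(*RK,(-72-105,0,130+34+6)),17.7),(loc(*RK,(-72,0,130+34+3)),17.7)):
    T,Rt=tcp_for(g,lean,y); q,er=ik(T,Rt,q0); print(lean,T.round(0),q.round(1),er.round(2))
"
```

```text
scene rpy [179.38 -31.55  17.9 ] n 900 slope along x -9.53 y -1.04 sd 1.96 z(72) -44.2 x range [ 35.5 104.6] y [-44.5  38.7] cen [ 68.5  -3.3 -43.6]
top rpy [179.44 -31.49  17.97] n 710 slope along x -9.55 y -0.49 sd 3.16 z(72) -42.6 x range [ 35.8 105.9] y [-42.4  40.6] cen [ 68.5  -0.7 -42. ]
38 [384.  63. 349.] [ -8.9 -26.4 137.8  27.3  36.9  46.1] 0.0
38 [484.  95. 346.] [ -2.6  -8.9 125.   25.3  30.   51.5] 0.0
40 [380.  61. 346.] [ -9.3 -27.2 138.8  30.2  35.5  43.3] 0.0
40 [480.  93. 343.] [ -2.9  -9.4 126.1  28.6  28.2  48.2] 0.0
42 [377.  60. 342.] [ -9.8 -28.  139.8  33.4  34.2  40.2] 0.0
42 [477.  92. 339.] [ -3.2  -9.8 127.1  32.5  26.4  44.5] 0.0
44 [373.  59. 338.] [-10.3 -28.7 140.8  36.9  32.9  36.8] 0.0
44 [473.  91. 335.] [ -3.5 -10.3 128.   36.9  24.7  40.2] 0.0
```

Level needs a lean of 41° now (slope -9.5° at lean 31.5°), which is reachable. I tilt first while staying high, and this time correct the sag before getting near the fins.

```bash
python3 -c "
from mv import *
plan(loc(*RK,(-230,-80,185)),41,17.7,5)"
```

```text
tcp tgt [352.3 -31.6 359. ] d [-17.9   1.1  -1.5] rot deg [ 3.34 -8.91  0.07] | 9.52
row x5: [-0.0239, 0.0015, -0.0019, 0.0019, -0.005, 0.0]
grasp now [447.7  -9.1 228.3] rpy [179.44 -31.49  17.97] q [-25.1 -29.3 137.8  27.   50.3  33.5] F [ 1.  -0.8 -0.9] gap 7.8 t 21.95
```

```bash
python3 -c "
from mv import *; from kin import *
g=loc(*RK,(-195,-60,180)); plan(g,41,17.7,5)
T,Rt=tcp_for(g,41,17.7); print(ik(T,Rt,manip.get_state()['qpos'])[0].round(1))"
```

```text
tcp tgt [379.6  -1.9 354. ] d [ 9.3 30.8 -6.5] rot deg [ 3.34 -8.91  0.07] | 9.52
row x5: [0.0125, 0.0411, -0.0086, 0.0019, -0.005, 0.0]
grasp now [447.7  -9.1 228.3] rpy [179.44 -31.49  17.97] q [-25.1 -29.3 137.8  27.   50.3  33.5] F [ 1.  -0.8 -0.9] gap 7.8 t 21.95
[-20.4 -28.7 138.9  37.4  41.9  29.8]
```

{"api": "step_arm", "payload": {
  "deltas": [
    [0.0125,0.041,0.008,0.0019,-0.0055,0],
    [0.0125,0.041,0.008,0.0019,-0.0055,0],
    [0.0125,0.041,0.008,0.0019,-0.0055,0],
    [0.0125,0.041,0.008,0.0019,-0.0055,0],
    [0.0125,0.041,0.008,0.0019,-0.0055,0],
    [0,0,0,0,0,0]
  ]
}}

```text
time: 22.55
tcp_pos: [378.7, 4.3, 366.5]
eef_rot: [179.8, -42.5, 18.1]
ft_force: [-1.1, -0.3, -0.6]
finger_gap: 7.6
```

```bash
python3 -c "
from tilt import *
rackloc(); tilt('c',cams=('top','scene')); plan(loc(*RK,(-180,0,174)),41,17.7,5)"
```

```text
rack local grasp [-190.9  -53.5  195.2]
top rpy [179.79 -42.46  18.14] n 827 slope along x 1.39 y -0.15 sd 3.01 z(72) -29.1 x range [ 36.3 114.3] y [-40.9  42.3] cen [ 74.1   0.6 -29.1]
scene rpy [179.78 -42.44  18.12] n 868 slope along x 1.06 y -0.42 sd 1.67 z(72) -30.4 x range [ 36.2 110.8] y [-41.5  40.9] cen [ 70.3  -2.1 -30.5]
tcp tgt [375.6  59.9 348. ] d [ -3.   56.1 -18.3] rot deg [-0.28  1.42 -0.27] | 1.47
row x5: [-0.004, 0.0748, -0.0245, -0.0002, 0.0008, -0.0001]
grasp now [478.3  35.7 251.9] rpy [179.78 -42.44  18.12] q [-19.9 -30.1 138.6  37.9  42.2  30.2] F [ 0.1 -0.4 -0.6] gap 7.9 t 22.65
```

{"api": "step_arm", "payload": {
  "deltas": [
    [-0.004,0.075,-0.015,-0.0002,0.0006,-0.0001],
    [-0.004,0.075,-0.015,-0.0002,0.0006,-0.0001],
    [-0.004,0.075,-0.015,-0.0002,0.0006,-0.0001],
    [-0.004,0.075,-0.01,0,0.0004,0],
    [-0.002,0.05,-0.005,0,0,0],
    [0,0,0,0,0,0]
  ]
}}

```text
time: 23.25
tcp_pos: [375.2, 58.2, 356.7]
eef_rot: [179.8, -41.4, 18.0]
ft_force: [-0.1, 1.1, -1.5]
finger_gap: 8.4
```

```bash
python3 -c "
from mv import *
rackloc(); plan(loc(*RK,(-175,0,169)),41.2,17.7,2)"
```

```text
rack local grasp [-180.2   -1.5  183.3]
tcp tgt [380.   61.3 342.6] d [  4.8   3.1 -14. ] rot deg [ 0.09  0.2  -0.16] | 0.27
row x2: [0.016, 0.0102, -0.0468, 0.0001, 0.0003, -0.0002]
grasp now [472.8  89.3 240.3] rpy [179.8  -41.36  17.99] q [-10.3 -29.4 139.1  31.3  36.6  42. ] F [-0.1  1.1 -1.5] gap 8.4 t 23.25
```

{"api": "step_arm", "payload": {
  "deltas": [
    [0,0.01,-0.045,0.0001,0.0002,-0.0003],
    [0,0.004,-0.03,0,0,0],
    [0,0,0,0,0,0]
  ]
}}

```text
time: 23.55
tcp_pos: [375.1, 60.0, 344.3]
eef_rot: [179.9, -41.3, 17.8]
ft_force: [0.2, 0.5, -1.5]
finger_gap: 7.8
```

```bash
python3 -c "
from tilt import *
rackloc(); plan(loc(*RK,(-177,0,168)),41.2,17.7,2); tilt('c',cams=('top',)); rackloc()"
```

```text
rack local grasp [-1.799e+02  1.000e-01  1.708e+02]
tcp tgt [378.1  60.6 341.6] d [ 3.   0.7 -2.7] rot deg [ 0.08  0.09 -0.02] | 0.12
row x2: [0.01, 0.0022, -0.009, 0.0001, 0.0001, -0.0]
grasp now [472.5  90.9 227.8] rpy [179.86 -41.26  17.81] q [-10.  -28.4 139.8  32.2  35.   41.2] F [ 0.2  0.5 -1.5] gap 7.8 t 23.55
top rpy [179.85 -41.27  17.81] n 790 slope along x -0.37 y 0.08 sd 3.11 z(72) -31.1 x range [ 36.  113.5] y [-41.4  42.1] cen [ 73.4   0.7 -31.1]
rack local grasp [-179.9    0.   171.1]
```

{"api": "step_arm", "payload": {
  "deltas": [
    [0.02,0.006,-0.012,0,0,0],
    [0.025,0.008,-0.002,0,0,0],
    [0.025,0.008,0.001,0,0,0],
    [0,0,0,0,0,0]
  ]
}}

```text
time: 24.0
tcp_pos: [387.0, 62.8, 342.8]
eef_rot: [179.8, -41.3, 17.7]
ft_force: [-0.6, -0.9, -0.3]
finger_gap: 7.9
```

```bash
python3 -c "
from mv import *
rackloc(); plan(loc(*RK,(-150,0,168)),41.2,17.7,5)"
```

```text
rack local grasp [-167.7   -1.1  169.4]
tcp tgt [403.8  68.9 341.6] d [16.9  6.1 -1.2] rot deg [0.09 0.16 0.1 ] | 0.2
row x5: [0.0225, 0.0081, -0.0016, 0.0, 0.0001, 0.0001]
grasp now [484.6  93.5 226.4] rpy [179.83 -41.32  17.72] q [ -9.1 -25.9 138.5  32.4  33.5  41.4] F [-0.6 -0.9 -0.3] gap 7.9 t 24.0
```

{"api": "step_arm", "payload": {
  "deltas": [
    [0.025,0.014,-0.008,0,0.0001,0.0001],
    [0.025,0.008,-0.003,0,0.0001,0],
    [0.025,0.008,0,0,0,0],
    [0.025,0.008,0,0,0,0],
    [0,0,0,0,0,0]
  ]
}}

```text
time: 24.5
tcp_pos: [403.7, 69.1, 341.3]
eef_rot: [179.9, -41.3, 17.8]
ft_force: [1.0, -0.2, -0.4]
finger_gap: 7.4
```

```bash
python3 -c "
from chk import *
rackloc(); plan(loc(*RK,(-125,0,168)),41.2,17.7,5)
p=manip.get_image('top'); c=proj(p,loc(*RK,(-60,0,150)))[0]; r0,c0=int(c[0])-45,int(c[1])-60
cv2.imwrite('pics/D1.png',cv2.resize(p['color'][r0:r0+90,c0:c0+120,::-1],None,fx=6,fy=6,interpolation=cv2.INTER_CUBIC))
"
```

```text
rack local grasp [-149.9   -0.   167.8]
tcp tgt [427.7  76.5 341.6] d [24.   7.4  0.3] rot deg [0.09 0.1  0.04] | 0.14
row x5: [0.032, 0.0098, 0.0004, 0.0, 0.0001, 0.0]
grasp now [501.2  99.9 224.8] rpy [179.85 -41.27  17.76] q [ -7.6 -22.5 136.4  32.3  31.7  42.1] F [ 1.  -0.2 -0.4] gap 7.4 t 24.5
```

View pics/D1.png

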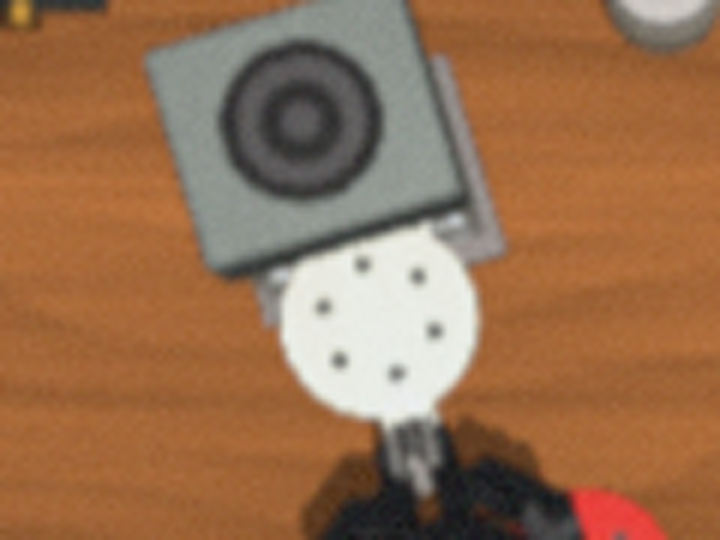

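Nose enters the top slot centred, with no contact force. Continuing.

{"api": "step_arm", "payload": {
  "deltas": [
    [0.035,0.0105,0,0,0.0001,0],
    [0.035,0.0105,0.001,0,0.0001,0],
    [0.035,0.0105,0.001,0,0,0],
    [0.035,0.0105,0.001,0,0,0],
    [0,0,0,0,0,0]
  ]
}}

```text
time: 25.05
tcp_pos: [426.4, 75.9, 341.9]
eef_rot: [179.9, -41.2, 17.7]
ft_force: [-0.3, -0.7, -0.8]
finger_gap: 7.8
```

```bash
python3 -c "
from mv import *
rackloc(); plan(loc(*RK,(-100,0,168)),41.2,17.7,5)"
```

```text
rack local grasp [-126.3   -0.4  168.3]
tcp tgt [451.5  84.1 341.6] d [25.1  8.2 -0.2] rot deg [0.08 0.04 0.05] | 0.11
row x5: [0.0334, 0.0109, -0.0003, 0.0, 0.0, 0.0]
grasp now [523.8 106.7 225.3] rpy [179.88 -41.21  17.73] q [ -6.1 -18.4 133.5  31.9  30.   43.3] F [-0.3 -0.7 -0.8] gap 7.8 t 25.05
```

{"api": "step_arm", "payload": {
  "deltas": [
    [0.035,0.0125,-0.001,0,0,0],
    [0.035,0.0115,0,0,0,0],
    [0.035,0.011,0,0,0,0],
    [0.035,0.011,0,0,0,0],
    [0,0,0,0,0,0]
  ]
}}

```text
time: 25.55
tcp_pos: [449.4, 83.5, 341.6]
eef_rot: [179.9, -41.2, 17.7]
ft_force: [-0.2, 0.5, -0.6]
finger_gap: 7.7
```

```bash
python3 -c "
from mv import *
rackloc(); plan(loc(*RK,(-75,0,167)),41.2,17.7,5)"
```

```text
rack local grasp [-102.1   -0.2  167.9]
tcp tgt [475.3  91.7 340.6] d [25.9  8.2 -0.9] rot deg [0.08 0.02 0.05] | 0.1
row x5: [0.0345, 0.0109, -0.0013, 0.0, 0.0, 0.0]
grasp now [546.8 114.3 224.9] rpy [179.89 -41.2   17.72] q [ -4.7 -14.4 130.5  31.5  28.5  44.5] F [-0.2  0.5 -0.6] gap 7.7 t 25.55
```

{"api": "step_arm", "payload": {
  "deltas": [
    [0.033,0.0105,-0.001,0,0,0],
    [0.033,0.0105,-0.001,0,0,0],
    [0.033,0.0105,-0.001,0,0,0],
    [0.033,0.0105,-0.001,0,0,0],
    [0.01,0.0033,0,0,0,0]
  ]
}}

```text
time: 26.05
tcp_pos: [472.6, 90.9, 340.9]
eef_rot: [179.9, -41.2, 17.7]
ft_force: [-0.1, -0.0, -1.7]
finger_gap: 7.7
```

```bash
python3 -c "
from mv import *
rackloc(); plan(loc(*RK,(-72,0,166)),41.2,17.7,3)"
```

```text
rack local grasp [-77.8  -0.2 167.3]
tcp tgt [478.1  92.6 339.6] d [ 5.6  1.7 -1.3] rot deg [0.07 0.03 0.06] | 0.1
row x3: [0.0124, 0.0038, -0.0028, 0.0001, 0.0, 0.0001]
grasp now [569.9 121.7 224.3] rpy [179.9  -41.21  17.7 ] q [ -3.4 -10.6 127.5  31.   27.2  45.7] F [-0.1 -0.  -1.7] gap 7.7 t 26.05
```

{"api": "step_arm", "payload": {
  "deltas": [
    [0.01,0.0033,-0.002,0,0,0],
    [0.01,0.0033,-0.002,0,0,0],
    [0.008,0.0026,-0.002,0,0,0],
    [0.008,0.0026,-0.001,0,0,0],
    [0.006,0.002,-0.001,0,0,0]
  ]
}}

```text
time: 26.55
tcp_pos: [479.6, 93.2, 340.4]
eef_rot: [179.9, -41.3, 17.7]
ft_force: [-4.4, -0.8, 2.6]
finger_gap: 7.8
```

```bash
python3 -c "
from mv import *
rackloc(); plan(loc(*RK,(-72,0,166)),41.2,17.7,3)"
```

```text
rack local grasp [-7.030e+01 -1.000e-01  1.669e+02]
tcp tgt [478.1  92.6 339.6] d [-1.5 -0.6 -0.8] rot deg [0.03 0.09 0.07] | 0.12
row x3: [-0.0032, -0.0013, -0.0018, 0.0, 0.0001, 0.0001]
grasp now [577.1 124.  223.9] rpy [179.93 -41.28  17.68] q [ -3.   -9.5 126.6  31.   26.8  45.9] F [-4.4 -0.8  2.6] gap 7.8 t 26.55
```

{"api": "step_arm", "payload": {
  "deltas": [
    [0.007,0.0023,-0.003,0,0,0],
    [0.007,0.0023,-0.003,0,0,0]
  ]
}}

```text
time: 26.75
tcp_pos: [481.0, 93.7, 340.5]
eef_rot: [180.0, -41.2, 17.8]
ft_force: [-19.0, -7.3, 11.2]
finger_gap: 7.5
```

```bash
python3 -c "
from mv import *
rackloc(); plan(loc(*RK,(-72,0,166)),41.2,17.7,3)"; python3 homechk.py D2
```

```text
rack local grasp [-69.    0.3 166.8]
tcp tgt [478.1  92.6 339.6] d [-2.8 -1.2 -0.9] rot deg [ 0.04 -0.03 -0.07] | 0.09
row x3: [-0.0063, -0.0026, -0.002, 0.0, -0.0, -0.0001]
grasp now [578.1 124.8 223.8] rpy [179.96 -41.16  17.8 ] q [ -3.   -9.2 126.4  30.9  26.9  46. ] F [-19.   -7.3  11.2] gap 7.5 t 26.75
   disc top 191 87.6 slopes [-3.8  0. ] maxx 42.8
scene top fin pts 1 mean [-96.5   4.8 178.7] min x -96.5 max z 178.7
   disc top 177 134.9 slopes [-2.9 -0.1] maxx 42.7
   disc top 195 24.9 slopes [ 0.6 -0.2] maxx 42.8
top tall fin pts 9 mean [-79.7   5.2 114.6] min x -83.0 max z 119.7
   disc top 11 89.3 slopes [-8.6  2.9] maxx -36.6
top top fin pts 44 mean [-70.1   1.  175. ] min x -84.5 max z 181.9
   disc top 15 26.6 slopes [-29.7 -17.1] maxx -30.9
```

View pics/D2o_scene.png

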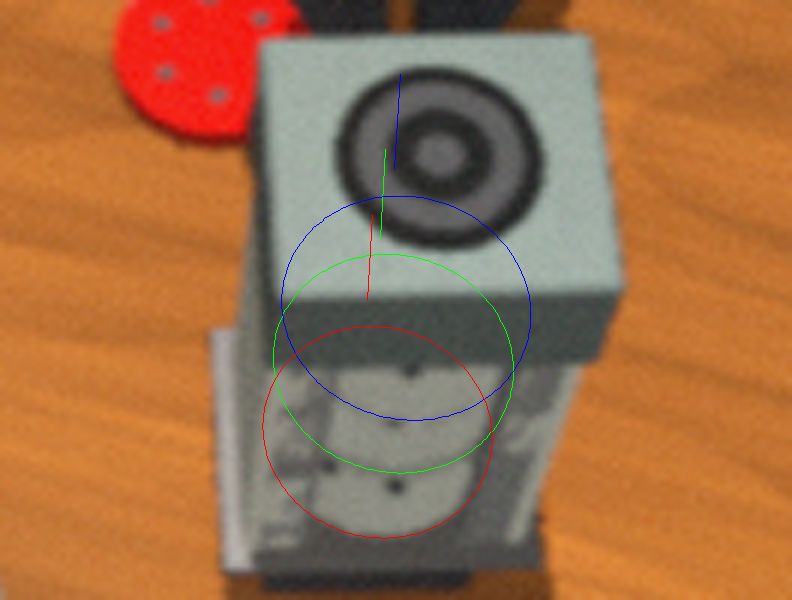

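Home: 20 N against the stops, rear rim on the predicted outline, disc top at 134.9 (expected 135). I relax the push, then release.

{"api": "step_arm", "payload": {
  "deltas": [
    [-0.003,-0.001,0,0,0,0],
    [0,0,0,0,0,0]
  ]
}}

```text
time: 27.05
tcp_pos: [480.1, 93.5, 340.7]
eef_rot: [180.0, -41.2, 17.8]
ft_force: [-2.2, 0.6, -0.3]
finger_gap: 8.0
```

{"api": "step_arm", "payload": {
  "deltas": [
    [0,0,0,0,0,0],
    [0,0,0,0,0,0],
    [0,0,0,0,0,0],
    [0,0,0,0,0,0],
    [0,0,0,0,0,0]
  ],
  "fingers": 40
}}

```text
time: 27.55
tcp_pos: [480.9, 93.5, 341.4]
eef_rot: [179.9, -41.3, 17.8]
ft_force: [-0.0, -0.4, -0.2]
finger_gap: 34.1
```

```bash
python3 -c "
from mv import *
rackloc(); plan(loc(*RK,(-72,0,166)),41.2,17.7,3)"; python3 homechk.py D3
```

```text
rack local grasp [-68.8  -0.2 168. ]
tcp tgt [478.1  92.6 339.6] d [-2.8 -0.9 -1.8] rot deg [0.06 0.17 0.  ] | 0.18
row x3: [-0.0062, -0.002, -0.0039, 0.0001, 0.0002, 0.0]
grasp now [578.5 124.4 225. ] rpy [179.86 -41.35  17.79] q [ -3.   -9.3 126.4  31.   26.8  45.9] F [-0.  -0.4 -0.2] gap 34.1 t 27.55
   disc top 206 87.6 slopes [-4.8 -0.1] maxx 42.3
scene top fin pts 4 mean [-92.   17.2 177.4] min x -95.3 max z 180.3
   disc top 167 135.3 slopes [-2.5  0.4] maxx 42.9
   disc top 196 24.9 slopes [-0.4 -1.1] maxx 42.7
top tall fin pts 11 mean [-79.5   4.5 112.7] min x -82.9 max z 118.1
   disc top 11 88.4 slopes [-35.5   5.4] maxx -36.6
top top fin pts 36 mean [-71.9   1.9 171. ] min x -81.9 max z 179.7
top bottom fin pts 1 mean [-64.3  13.7  72. ] min x -64.3 max z 72.0
   disc top 9 25.6 slopes [-15.7  -0.3] maxx -30.9
```

View pics/D3_top.png

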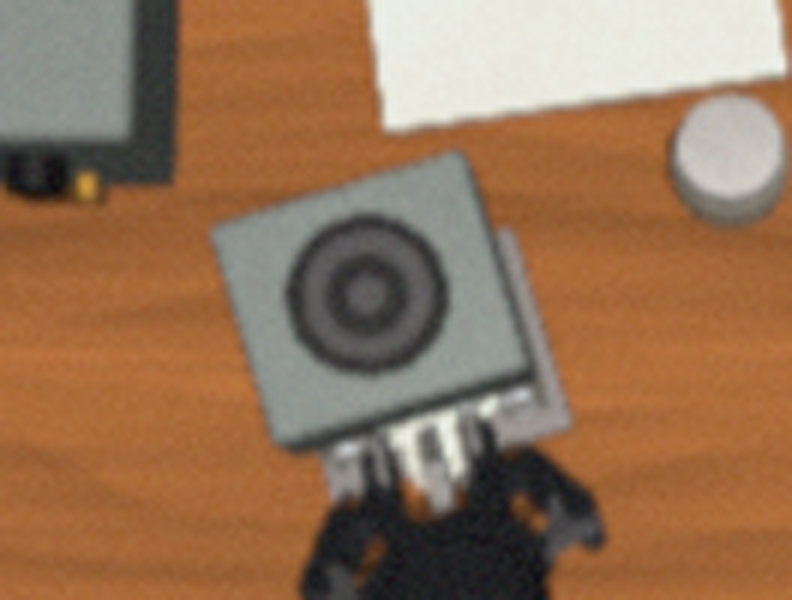

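{"api": "step_arm", "payload": {
  "deltas": [
    [-0.05,-0.0155,0.004,0,0,0],
    [-0.1,-0.032,0.01,0,0,0],
    [-0.15,-0.048,0.01,0,0,0],
    [-0.15,-0.048,0.015,0,0,0],
    [-0.1,-0.032,0.02,0,0,0],
    [-0.05,-0.1,0.02,0,0,0],
    [0,-0.2,0.02,0,0,0],
    [0,-0.2,0.02,0,0,0],
    [0,-0.2,0.02,0,0,0],
    [0,0,0,0,0,0]
  ]
}}

```text
time: 28.65
tcp_pos: [382.7, -40.8, 362.0]
eef_rot: [179.6, -41.4, 18.2]
ft_force: [-0.2, -0.6, 0.2]
finger_gap: 34.3
```

```bash
python3 homechk.py D4; python3 -c "
from mv import *
rackloc(); print(manip.get_state()['qpos'].round(1))
import cv2,pickle
for n in ('scene','top'):
    cv2.imwrite(f'pics/D4w_{n}.png',pickle.load(open(f'D4_{n}.pkl','rb'))['color'][:,:,::-1])"
```

```text
disc top 204 87.8 slopes [-4.1 -0.9] maxx 42.7
   disc top 168 135.7 slopes [0.7 0.1] maxx 42.8
   disc top 200 24.8 slopes [-0.7  0.2] maxx 42.9
top tall fin pts 11 mean [-79.6   4.5 113.3] min x -82.7 max z 119.5
   disc top 14 86.5 slopes [-40.8  -1.9] maxx -36.2
top top fin pts 30 mean [-72.4   0.3 169.8] min x -82.2 max z 182.0
top bottom fin pts 24 mean [-72.  -13.8  63.4] min x -80.5 max z 70.6
   disc top 18 28.3 slopes [-7.8  2. ] maxx -30.9
rack local grasp [-202.7  -95.5  187.7]
[-26.5 -28.  137.8  40.3  45.8  22.7]
```

View pics/D4_top.png

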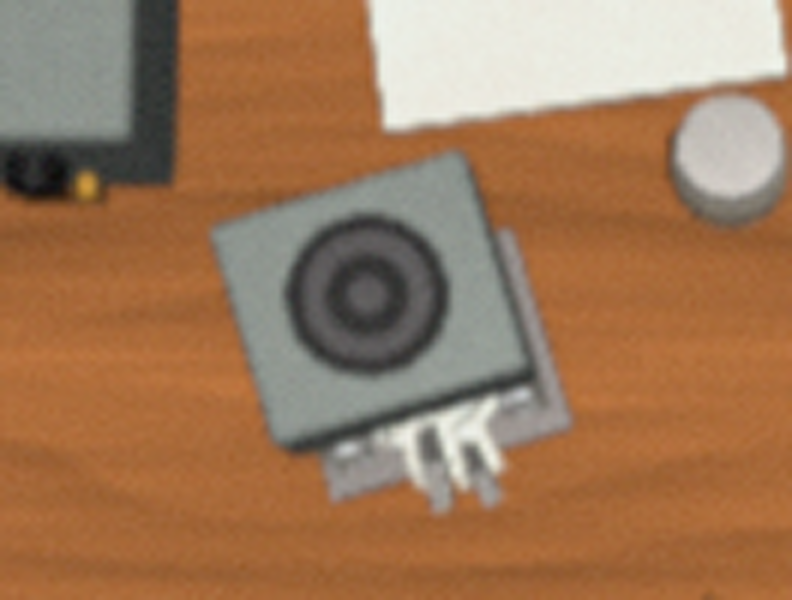

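View pics/D4o_scene.png

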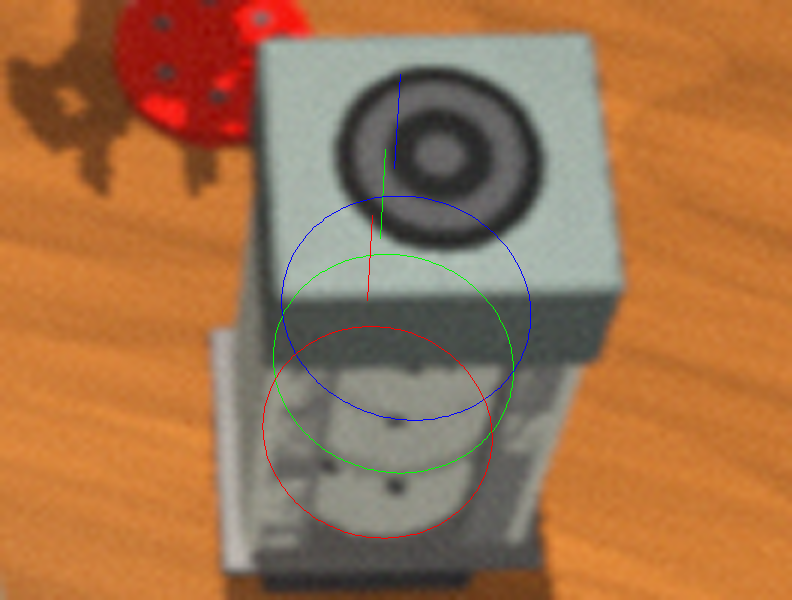

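View pics/D4w_scene.png

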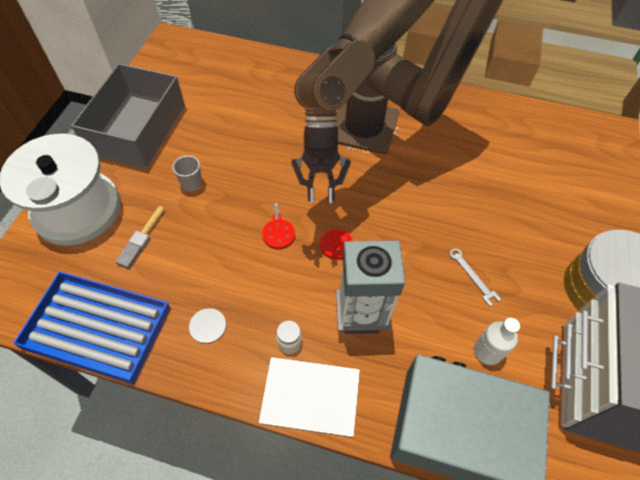

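View pics/D4w_top.png

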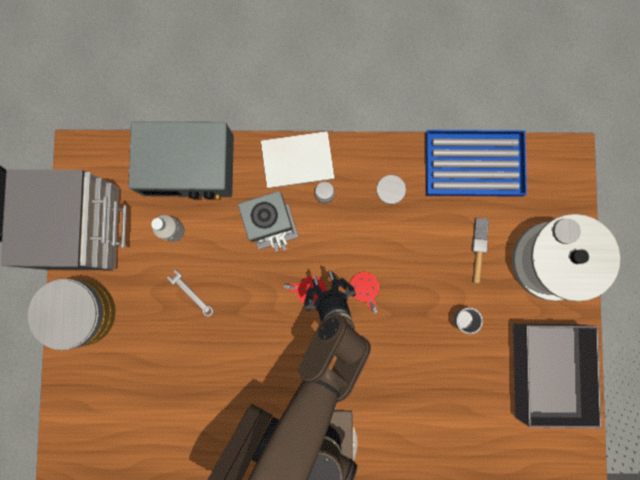

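Both plates are loaded, the other objects haven't moved and the arm is clear. One more check: whether either plate crept off the stops at release, by comparing the rim positions frame to frame.

```bash
python3 - <<'E'
from chk import *
# unwrap radial profiles about each home disc top (rear sector), find strongest edge radius
def prof(p,zt,a0,a1):
    g=p["color"].astype(np.float32).mean(2); res=[]; rr=np.arange(36,54,.25); acc=[]
    for a in np.radians(np.linspace(a0,a1,25)):
        X=np.array([loc(*RK,(r*np.cos(a),r*np.sin(a),zt)) for r in rr]); q=proj(p,X).astype(np.float32)
        acc.append(cv2.remap(g,q[:,1].reshape(1,-1),q[:,0].reshape(1,-1),cv2.INTER_CUBIC)[0])
    m=cv2.GaussianBlur(np.mean(acc,0).reshape(1,-1),(0,0),2)[0]; d=np.gradient(m); i=d.argmin(); return rr[i],d[i].round(2),rr[d.argmax()],d.max().round(2)
ps={t:pickle.load(open(f"{t}_scene.pkl","rb")) for t in("A5","C1","D2","D3","D4")}; ps["E"]=manip.get_image("scene")
for t,p in ps.items():
    print(t,"bottom",prof(p,25,-25,25),"tall",prof(p,88,-25,25),"top",prof(p,135,-25,25))
E
python3 - <<'E'
import pickle,cv2,numpy as np
# before/after crops
D=[pickle.load(open(f"{t}_scene.pkl","rb"))["color"][:,:,::-1] for t in("D2","D4")]
o=np.hstack([cv2.resize(d[290:325,335:400],None,fx=6,fy=6,interpolation=cv2.INTER_CUBIC) for d in D]); cv2.imwrite("pics/cmp.png",o)
E
```

```text
A5 bottom (np.float64(44.0), np.float32(-3.35), np.float64(52.75), np.float32(0.25)) tall (np.float64(43.0), np.float32(-1.33), np.float64(51.75), np.float32(0.79)) top (np.float64(42.0), np.float32(-0.67), np.float64(48.5), np.float32(0.73))
C1 bottom (np.float64(44.0), np.float32(-3.32), np.float64(50.0), np.float32(0.2)) tall (np.float64(42.0), np.float32(-1.18), np.float64(52.0), np.float32(0.58)) top (np.float64(42.25), np.float32(-0.73), np.float64(47.0), np.float32(0.86))
D2 bottom (np.float64(44.0), np.float32(-3.41), np.float64(53.0), np.float32(0.11)) tall (np.float64(42.0), np.float32(-1.2), np.float64(51.75), np.float32(0.72)) top (np.float64(44.5), np.float32(-0.86), np.float64(48.25), np.float32(0.92))
D3 bottom (np.float64(44.0), np.float32(-3.35), np.float64(52.25), np.float32(0.1)) tall (np.float64(42.25), np.float32(-1.31), np.float64(49.25), np.float32(0.53)) top (np.float64(42.5), np.float32(-1.18), np.float64(47.75), np.float32(0.88))
D4 bottom (np.float64(44.0), np.float32(-3.45), np.float64(38.0), np.float32(0.15)) tall (np.float64(42.75), np.float32(-1.15), np.float64(47.5), np.float32(0.67)) top (np.float64(42.75), np.float32(-1.1), np.float64(47.5), np.float32(0.89))
E bottom (np.float64(44.0), np.float32(-3.32), np.float64(50.5), np.float32(0.15)) tall (np.float64(42.0), np.float32(-1.19), np.float64(51.5), np.float32(0.75)) top (np.float64(42.75), np.float32(-1.23), np.float64(47.25), np.float32(0.99))
```

View pics/cmp.png

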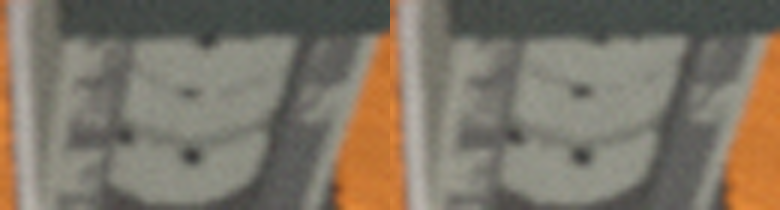

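After release the thin plate's rim reads about 1.8 mm farther out than under the push (44.5 → 42.7), and the thick one's maybe 1 mm (43 → 42). I'll nudge both home gently with closed fingers, starting with the thin plate. There's plenty of time left.

```bash
python3 -c "
from mv import *; from kin import *
q0=manip.get_state()['qpos']
for l in ((-125,0,152),(-94,0,152),(-125,4,95),(-91,4,95)):
    T,Rt=tcp_for(loc(*RK,l),41,17.7); q,e_=ik(T,Rt,q0); print(l,T.round(0),q.round(1))
plan(loc(*RK,(-150,-20,165)),41,17.7,5)"
```

```text
(-125, 0, 152) [428.  77. 326.] [ -5.9 -16.6 133.9  33.6  28.3  41.4]
(-94, 0, 152) [458.  86. 326.] [ -4.1 -11.7 130.   33.   26.6  43. ]
(-125, 4, 95) [427.  80. 269.] [ -5.3 -10.8 136.1  44.   21.7  30.3]
(-91, 4, 95) [459.  91. 269.] [ -3.5  -5.6 131.7  43.5  20.1  32. ]
tcp tgt [410.3  49.9 339. ] d [ 27.7  88.1 -21.9] rot deg [ 0.02  0.36 -0.58] | 0.68
row x5: [0.0369, 0.1175, -0.0292, 0.0, 0.0002, -0.0003]
grasp now [479.9  -6.3 244.5] rpy [179.83 -41.33  18.39] q [-26.4 -27.9 137.8  40.3  45.8  22.7] F [ 0.1 -0.3  0.4] gap 34.3 t 28.8
```

{"api": "step_arm", "payload": {
  "deltas": [
    [0.01,0.1175,-0.02,0,0.0002,-0.0003],
    [0.03,0.1175,-0.02,0,0.0002,-0.0003],
    [0.04,0.1175,-0.02,0,0.0002,-0.0003],
    [0.04,0.12,-0.02,0,0,-0.0003],
    [0.04,0.12,-0.02,0,0,0],
    [0,0,0,0,0,0],
    [0,0,0,0,0,0]
  ],
  "fingers": 0,
  "grip_force": 30
}}

```text
time: 29.5
tcp_pos: [404.3, 61.8, 343.0]
eef_rot: [-179.9, -41.0, 18.6]
ft_force: [-0.1, -0.5, -0.8]
finger_gap: 0.4
```

```bash
python3 -c "
from mv import *
rackloc(); plan(loc(*RK,(-115,0,152)),41,17.7,4)"
```

```text
rack local grasp [-152.2   -4.9  169. ]
tcp tgt [437.6  79.6 326. ] d [ 33.3  17.8 -17. ] rot deg [-0.08 -0.06 -0.99] | 1.0
row x4: [0.0555, 0.0297, -0.0284, -0.0001, -0.0, -0.0007]
grasp now [500.5  94.6 226. ] rpy [-179.88  -40.97   18.61] q [ -9.  -22.6 136.3  33.7  33.4  39.4] F [-0.1 -0.5 -0.8] gap 0.4 t 29.5
```

{"api": "step_arm", "payload": {
  "deltas": [
    [0.03,0.025,-0.045,0,0,-0.0012],
    [0.04,0.025,-0.04,0,0,-0.0008],
    [0.05,0.025,-0.02,0,0,-0.0004],
    [0.05,0.02,0,0,0,0],
    [0,0,0,0,0,0]
  ]
}}

```text
time: 30.0
tcp_pos: [431.6, 76.2, 325.6]
eef_rot: [-179.9, -41.0, 17.6]
ft_force: [-0.7, -0.2, -0.8]
finger_gap: 0.3
```

```bash
python3 -c "
from mv import *
rackloc(); plan(loc(*RK,(-97,0,152)),41,17.7,4)"
```

```text
rack local grasp [-121.8   -1.4  151.6]
tcp tgt [454.7  85.1 326. ] d [23.1  8.9  0.4] rot deg [-0.06 -0.04  0.06] | 0.09
row x4: [0.0385, 0.0148, 0.0006, -0.0, -0.0, 0.0]
grasp now [528.4 107.2 208.6] rpy [-179.91  -40.97   17.58] q [ -6.  -16.  133.6  34.   28.2  41.1] F [-0.7 -0.2 -0.8] gap 0.3 t 30.0
```

{"api": "step_arm", "payload": {
  "deltas": [
    [0.039,0.015,0,0,0,0],
    [0.039,0.015,0,0,0,0],
    [0.039,0.014,0,0,0,0],
    [0.03,0.01,0,0,0,0],
    [0,0,0,0,0,0]
  ]
}}

```text
time: 30.5
tcp_pos: [456.4, 84.6, 326.2]
eef_rot: [-179.9, -41.0, 17.5]
ft_force: [0.2, 0.5, -0.3]
finger_gap: -0.2
```

```bash
python3 -c "
from mv import *
rackloc(); plan(loc(*RK,(-92,0,152)),41,17.7,4)"
```

```text
rack local grasp [-95.5  -1.1 152.3]
tcp tgt [459.5  86.6 326. ] d [ 3.1  2.  -0.2] rot deg [-0.05  0.01  0.12] | 0.13
row x4: [0.0052, 0.0034, -0.0003, -0.0, 0.0, 0.0001]
grasp now [553.4 115.4 209.3] rpy [-179.94  -41.03   17.54] q [ -4.4 -11.9 130.3  33.4  26.6  42.6] F [ 0.2  0.5 -0.3] gap -0.2 t 30.5
```

{"api": "step_arm", "payload": {
  "deltas": [
    [0.006,0.003,0,0,0,0],
    [0.006,0.003,0,0,0,0],
    [0.006,0.002,0,0,0,0],
    [0.006,0.002,0,0,0,0]
  ]
}}

```text
time: 30.9
tcp_pos: [459.7, 86.2, 325.8]
eef_rot: [-179.9, -40.9, 17.6]
ft_force: [-2.6, -0.6, 0.4]
finger_gap: -0.0
```

```bash
python3 -c "
from mv import *
rackloc(); s=manip.get_state(); print(s['ft_force'],s['wrist_torque'])"
```

```text
rack local grasp [-92.   -0.4 151.7]
[-2.63861139 -0.62055681  0.38699189] [-0.22486431  0.52941321  0.04684118]
```

Contact on the fin. Pushing on in small steps until it meets the stops.

{"api": "step_arm", "payload": {
  "deltas": [
    [0.006,0.002,0,0,0,0],
    [0.006,0.002,0,0,0,0]
  ]
}}

```text
time: 31.1
tcp_pos: [460.9, 86.8, 324.9]
eef_rot: [-179.9, -40.8, 17.6]
ft_force: [-3.2, -1.5, 0.3]
finger_gap: -0.4
```

```bash
python3 -c "
from mv import *
rackloc(); s=manip.get_state(); print(s['ft_force'],s['wrist_torque'])"
```

```text
rack local grasp [-91.   -0.  150.6]
[-3.17068739 -1.49304637  0.28473194] [-0.21098615  0.72584001 -0.05570956]
```

{"api": "step_arm", "payload": {
  "deltas": [
    [0.006,0.002,0.002,0,-0.0003,0],
    [0.006,0.002,0.002,0,-0.0003,0]
  ]
}}

```text
time: 31.3
tcp_pos: [461.8, 87.4, 324.1]
eef_rot: [-179.9, -40.7, 17.7]
ft_force: [-4.9, -1.9, 0.4]
finger_gap: 0.1
```

```bash
python3 -c "
from mv import *
rackloc(); s=manip.get_state(); print(s['ft_force'],s['wrist_torque'])"; python3 homechk.py F1 | grep -v fin; python3 - <<'E'
from chk import *
E
```

```text
rack local grasp [-90.    0.4 149.7]
[-4.8977017  -1.93901304  0.4034778 ] [-0.34996918  0.96959878 -0.05742755]
   disc top 198 87.8 slopes [-5.7  0.4] maxx 42.7
   disc top 175 135.4 slopes [-2.8 -0.5] maxx 42.8
   disc top 198 24.8 slopes [-1.3  0.4] maxx 42.8
   disc top 15 86.9 slopes [-43.3  -0.1] maxx -36.2
   disc top 20 24.9 slopes [ 4.  -3.6] maxx -31.3
```

```bash
cat > rim.py <<'E'
from chk import *
def prof(p,zt,a0,a1):
    g=p["color"].astype(np.float32).mean(2); rr=np.arange(38,52,.25); acc=[]
    for a in np.radians(np.linspace(a0,a1,25)):
        X=np.array([loc(*RK,(r*np.cos(a),r*np.sin(a),zt)) for r in rr]); q=proj(p,X).astype(np.float32)
        acc.append(cv2.remap(g,q[:,1].reshape(1,-1),q[:,0].reshape(1,-1),cv2.INTER_CUBIC)[0])
    m=cv2.GaussianBlur(np.mean(acc,0).reshape(1,-1),(0,0),2)[0]; d=np.gradient(m); i=d.argmin()
    j=slice(max(0,i-8),i+9); w=np.clip(-d[j],0,None); return round(float((rr[j]*w).sum()/w.sum()),2)
import sys
ps={t:pickle.load(open(f"{t}_scene.pkl","rb")) for t in("A5","C1","D2","D3","D4","F1")}
for i in range(int(sys.argv[1])): ps["now%d"%i]=manip.get_image("scene")
for t,p in ps.items(): print(t,"bottom",prof(p,25,-25,25),"tall",prof(p,88,-25,25),"top",prof(p,135,-22,22))
E
python3 rim.py 3
```

```text
A5 bottom 44.01 tall 43.01 top 42.04
C1 bottom 43.99 tall 42.01 top 42.17
D2 bottom 43.99 tall 42.0 top 44.23
D3 bottom 44.01 tall 42.22 top 42.52
D4 bottom 43.94 tall 42.63 top 42.71
F1 bottom 43.95 tall 42.41 top 43.55
now0 bottom 44.16 tall 42.3 top 43.23
now1 bottom 44.0 tall 42.26 top 43.53
now2 bottom 43.98 tall 42.45 top 43.63
```

{"api": "step_arm", "payload": {
  "deltas": [
    [0.008,0.002,0.005,0,-0.0005,0],
    [0.008,0.002,0.005,0,-0.0005,0],
    [0.008,0.002,0.005,0,-0.0005,0]
  ]
}}

```text
time: 31.85
tcp_pos: [463.1, 88.2, 322.8]
eef_rot: [-179.9, -40.6, 17.9]
ft_force: [-7.3, -4.0, 0.4]
finger_gap: -0.2
```

```bash
python3 -c "
from mv import *
rackloc(); s=manip.get_state(); print(s['ft_force'],s['wrist_torque'],s['eef_rot'])"; python3 rim.py 3 | grep now
```

```text
rack local grasp [-88.8   1.1 148.2]
[-7.33540414 -3.98108708  0.37189696] [-0.49327213  1.10059697 -0.12635672] [-179.91641296  -40.63612197   17.93537476]
now0 bottom 44.18 tall 42.45 top 43.76
now1 bottom 44.17 tall 42.26 top 43.7
now2 bottom 43.99 tall 42.23 top 43.8
```

Stalled at about 8 N with the rim at 43.75, so it is home. Backing straight off and checking that it stays.

{"api": "step_arm", "payload": {
  "deltas": [
    [-0.04,-0.014,0.003,0,0,0],
    [-0.06,-0.02,0.005,0,0,0],
    [-0.08,-0.026,0.005,0,0,0],
    [-0.05,-0.016,0,0,0,0],
    [0,0,0,0,0,0]
  ]
}}

```text
time: 32.5
tcp_pos: [427.0, 76.1, 326.3]
eef_rot: [180.0, -40.9, 17.9]
ft_force: [0.4, 0.3, 0.6]
finger_gap: 0.1
```

```bash
python3 rim.py 4 | grep now; python3 -c "
from mv import *
rackloc(); plan(loc(*RK,(-122,4,95)),41,17.7,5)"
```

```text
now0 bottom 44.0 tall 42.19 top 42.71
now1 bottom 44.0 tall 42.49 top 42.77
now2 bottom 43.99 tall 42.22 top 42.61
now3 bottom 43.97 tall 42.25 top 42.65
rack local grasp [-125.3   -0.   152.2]
tcp tgt [429.7  81.3 269. ] d [  1.7   5.1 -57.4] rot deg [ 0.03 -0.06 -0.19] | 0.2
row x5: [0.0022, 0.0068, -0.0765, 0.0, -0.0, -0.0001]
grasp now [524.7 107.4 209.2] rpy [179.98 -40.93  17.9 ] q [ -6.1 -16.7 134.   33.8  28.5  40.9] F [-0.1 -0.9  0.3] gap -0.1 t 32.7
```

The 1 mm shift reverses when the push ends. The push lifts the tail and drops the nose by the slot's play, so the thin plate is on its stops at rest. Now I nudge the thick plate the same way, since the hooking may have moved it.

{"api": "step_arm", "payload": {
  "deltas": [
    [-0.02,0,-0.075,0,0,0],
    [0,0.006,-0.075,0,0,0],
    [0,0.006,-0.07,0,0,0],
    [0.005,0.006,-0.07,0,0,0],
    [0.005,0.006,-0.06,0,0,0],
    [0,0,0,0,0,0]
  ]
}}

```text
time: 33.3
tcp_pos: [428.8, 80.2, 273.4]
eef_rot: [179.9, -41.1, 18.0]
ft_force: [-0.5, 0.6, 0.4]
finger_gap: 0.1
```

```bash
python3 -c "
from mv import *
rackloc(); plan(loc(*RK,(-98,4,95)),41,17.7,4)"
```

```text
rack local grasp [-123.     3.4   99.6]
tcp tgt [452.5  88.6 269. ] d [23.7  8.4 -4.5] rot deg [ 0.06  0.12 -0.18] | 0.22
row x4: [0.0395, 0.014, -0.0074, 0.0, 0.0001, -0.0001]
grasp now [525.8 111.3 156.6] rpy [179.88 -41.09  17.96] q [ -5.4 -11.  135.9  43.6  22.1  30.5] F [-0.5  0.6  0.4] gap 0.1 t 33.3
```

{"api": "step_arm", "payload": {
  "deltas": [
    [0.04,0.014,-0.006,0,0,-0.0002],
    [0.04,0.013,-0.003,0,0,0],
    [0.04,0.013,0,0,0,0],
    [0.03,0.01,0,0,0,0],
    [0,0,0,0,0,0]
  ]
}}

```text
time: 33.8
tcp_pos: [454.9, 88.4, 273.9]
eef_rot: [179.8, -41.3, 18.0]
ft_force: [-1.3, -0.5, -0.6]
finger_gap: 0.2
```

```bash
python3 -c "
from mv import *
rackloc(); plan(loc(*RK,(-92,4,97)),41,17.7,4)"
```

```text
rack local grasp [-95.3   3.  100.4]
tcp tgt [458.3  90.4 271. ] d [ 3.4  2.  -3. ] rot deg [ 0.08  0.3  -0.11] | 0.33
row x4: [0.0056, 0.0033, -0.0049, 0.0001, 0.0002, -0.0001]
grasp now [552.3 119.4 157.4] rpy [179.78 -41.26  17.95] q [ -3.9  -6.9 132.4  43.4  20.6  31.7] F [-1.3 -0.5 -0.6] gap 0.2 t 33.8
```

{"api": "step_arm", "payload": {
  "deltas": [
    [0.007,0.003,-0.002,0,0,0],
    [0.007,0.003,-0.002,0,0,0],
    [0.007,0.002,0,0,0,0],
    [0.007,0.002,0,0,0,0]
  ]
}}

```text
time: 34.2
tcp_pos: [457.7, 90.0, 271.4]
eef_rot: [179.9, -41.0, 18.0]
ft_force: [-4.2, -2.1, 0.2]
finger_gap: -0.1
```

```bash
python3 -c "
from mv import *
rackloc()"; python3 rim.py 2 | grep now
```

```text
rack local grasp [-92.7   4.   97.4]
now0 bottom 43.98 tall 43.39 top 42.77
now1 bottom 44.18 tall 43.61 top 42.81
```

{"api": "step_arm", "payload": {
  "deltas": [
    [0.007,0.002,0.002,0,-0.0003,0],
    [0.007,0.002,0.002,0,-0.0003,0],
    [0.007,0.002,0.002,0,-0.0003,0]
  ]
}}

```text
time: 34.6
tcp_pos: [458.8, 90.8, 269.9]
eef_rot: [179.9, -40.9, 18.1]
ft_force: [-7.3, -2.2, 0.4]
finger_gap: -0.2
```

```bash
python3 -c "
from mv import *
rackloc()"; python3 rim.py 2 | grep now
```

```text
rack local grasp [-91.5   4.6  95.8]
now0 bottom 43.98 tall 43.37 top 42.74
now1 bottom 44.01 tall 43.4 top 43.02
```

The rim has stopped moving at 43.4 under 8 N. Backing off and moving clear.

{"api": "step_arm", "payload": {
  "deltas": [
    [-0.04,-0.014,0.002,0,0,0],
    [-0.07,-0.023,0.004,0,0,0],
    [-0.1,-0.033,0.004,0,0,0],
    [-0.1,-0.033,0.01,0,0,0],
    [-0.07,-0.03,0.05,0,0,0],
    [0,-0.1,0.12,0,0,0],
    [0,-0.18,0.12,0,0,0],
    [0,-0.2,0.12,0,0,0],
    [0,-0.2,0.12,0,0,0],
    [0,0,0,0,0,0]
  ]
}}

```text
time: 35.7
tcp_pos: [396.4, -34.8, 360.6]
eef_rot: [179.2, -41.8, 18.5]
ft_force: [0.7, -0.6, 0.9]
finger_gap: -0.1
```

```bash
python3 rim.py 3 | grep now; python3 homechk.py G1; python3 -c "
from mv import *
rackloc();s=manip.get_state(); print(s['ft_force'],s['time'])
import cv2,pickle
cv2.imwrite('pics/G1w.png',pickle.load(open('G1_scene.pkl','rb'))['color'][:,:,::-1])"
```

```text
now0 bottom 44.0 tall 43.17 top 42.76
now1 bottom 43.97 tall 43.37 top 42.71
now2 bottom 43.98 tall 43.36 top 42.76
   disc top 206 87.8 slopes [-3.   1.1] maxx 42.8
   disc top 173 135.0 slopes [1.3 0. ] maxx 42.9
   disc top 193 25.0 slopes [ 1.2 -0.5] maxx 42.9
top tall fin pts 7 mean [-79.6   5.3 113.2] min x -81.9 max z 115.0
   disc top 12 86.6 slopes [-26.    0.6] maxx -36.3
top top fin pts 32 mean [-72.7   0.6 169.7] min x -81.9 max z 179.2
top bottom fin pts 24 mean [-71.8 -13.6  61. ] min x -80.7 max z 67.0
   disc top 22 25.7 slopes [0.9 5.6] maxx -27.8
rack local grasp [-188.3  -91.9  181.9]
[-0.02074519 -0.59847954 -0.26791989] 35.95
```

View pics/G1_top.png

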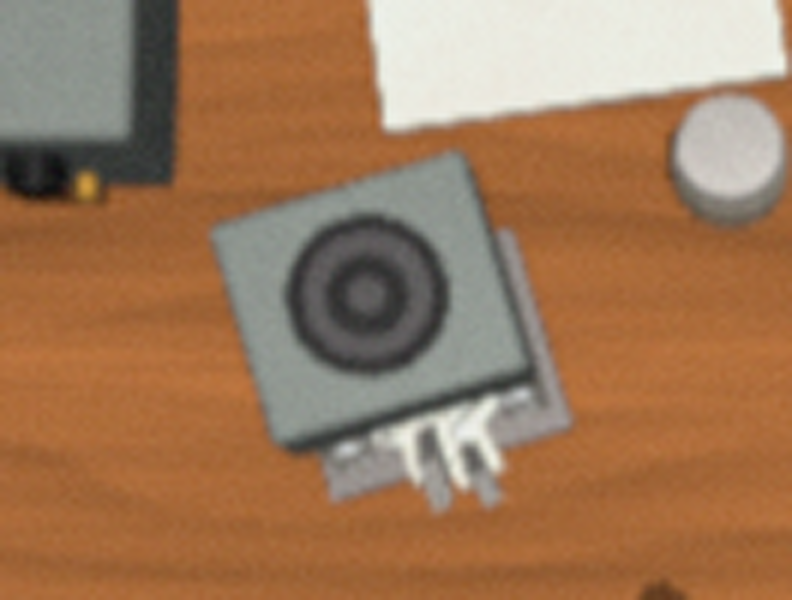

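View pics/G1w.png

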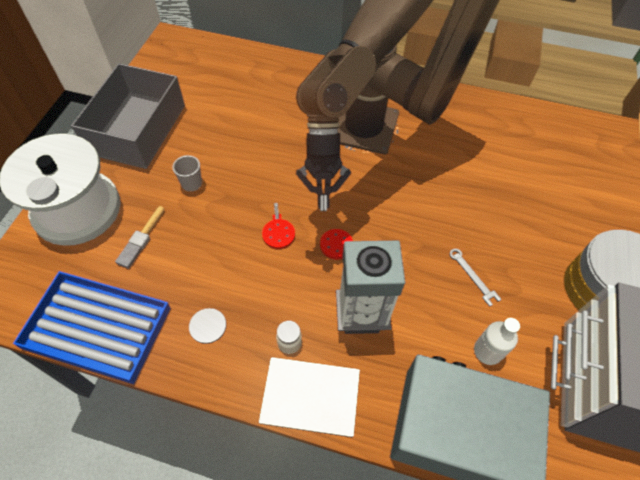

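View pics/G1_scene.png

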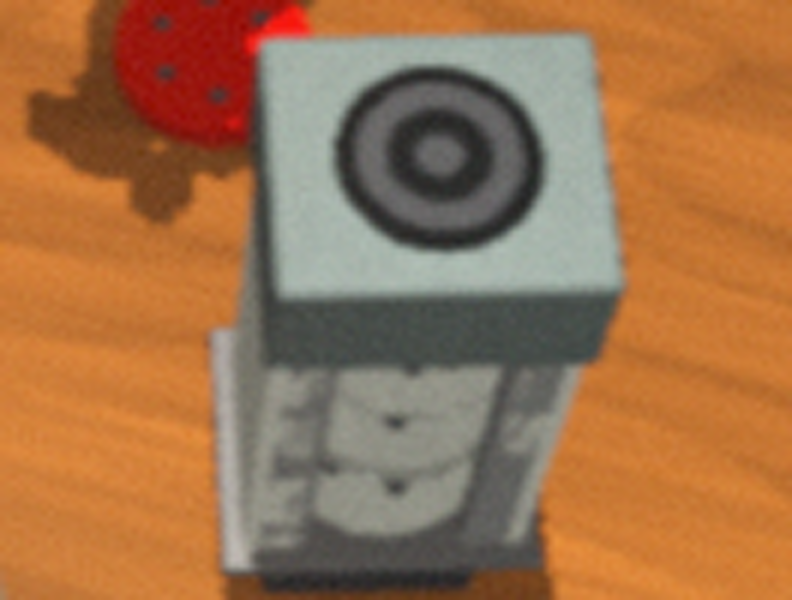

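The thick plate moved about 1 mm and stayed (43.3). Both are level (tops at 87.8 and 135.0), all three fins stick out at the front, and nothing else has moved. Handing in.

```bash
python3 -c "
from rig import manip
print(manip.hand_in())"
```

```text
the job is handed in; nothing more can be done
None
```

Both plates are in the dryer and the job is handed in at about 36 s of the 69 s: the thick plate went into the tall middle slot first, then the thin one into the narrow top slot. Both were released with their fins sticking out at the front, and the arm ended well clear.

**What went wrong and how I mended it**
- **Fin contact:** on my first approach with the thin plate the arm sagged, and the plate's nose caught under the thick plate's fin. That turned the thin plate about 11° in the grip and turned the thick one about 3° in its slot.
- **Recovery:** I backed out, re-levelled the thin plate by leaning the gripper to 41°, and inserted it cleanly. The thick plate keeps its 3° turn.
- **Final nudge:** I pushed both plates towards the stops with closed fingers at about 8 N. The thick plate moved in about 1 mm and stayed there.

**Last checks**
- **Height:** disc tops read 87.8 mm (thick, expected 88) and 135.0 mm (thin, expected 135) above the dryer's base. The camera's slope readings inside the slots were too noisy to confirm level any better than that.
- **Bystanders:** the loaded plate's rim and fin are unchanged, and no other object shows any movement in the pictures.
- **One reading that disagrees:** the thin plate's rear rim read 44.2 mm when pushed but 42.7 mm at rest. It went back to 42.7 mm after the nudge too, so I took this as the plate tilting in its slot under the push. A gap of about a millimetre at the stops can't be ruled out.

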